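Fit the filter and sieve lid on the bearing wash pot, hold the cover off

ROBOT

A 6-joint arm with a two-finger parallel gripper is mounted at the origin on the work surface. World frame = base frame: x ahead of the robot, y to its left, z up, the work surface at z = 0. Lengths are in m, angles in rad, forces in N, time in s.
With the tool pointing down it reaches from about 0.3 to 0.875 m from the base axis. Payload 6.4 kg.
Tool frame: the origin (TCP) lies between the finger pads; the fingertips stand ctrl.nose_length ahead of it and the grasp point (between the pads) lies 6 mm ahead of it (ctrl.nose_length is the distance from the TCP to the fingertips, in m); x points along the fingers, y is the direction in which the jaws open and shut, and the axes are right-handed (so a half turn about x gives the same grasp; the last joint's range is limited). The gripper opens to 85 mm and grips with 20 to 120 N. Pads are 22 mm wide; open, the fingers measure 114 mm over their backs; the gripper's body (76 mm by 85 mm) begins 54 mm behind the grasp point. The pads swing forward as they close: fully open they stand 13 mm farther back than shut.
Start: joints at [1.128, 0.181, 1.607, -0, 1.354, -0.206], TCP at [0.135, 0.559, 0.256] pointing down, gripper open.
Joint ranges: [-2.99, 2.99], [-0.89, 2.07], [0.3, 2.58], [-1.14, 4.28], [0, 2.63], [-3.12, 3.12]. Speed limits (rad/s): [2.57, 2.57, 3.01, 3.14, 3.14, 3.14].

INTERFACE

Orientations are given as a unit quaternion [w, x, y, z].
In Python, from workcell import ctrl gives the robot as it stands.
- The arm moves only by the shell command python3 -m handwheel 'ROWS' [OPENING] [FORCE]. ROWS is JSON, a list of rows, each an object of numbers: "x", "y", "z": the shift along the world's x, y, z in units of 60 mm (1.0 is 60 mm); "yaw": the turn about the world's z in units of 10 degrees (1.0 is 10 degrees). In form: [{"x": .., "y": .., "z": .., "yaw": ..}, ...]. A call has 1 to 20 rows; each row shifts and turns the commanded pose from where the row before left it; what a row does not reach is not made up. A row lasts 1/8 s, in which the tool goes at most 62.5 mm and 10.7 degrees, less where a joint would pass 70% of its speed; a pose out of reach is approached as far as the arm can. A call is refused whole if a number of a shift passes 1 or a number of a turn 1, either way. A call with a gripper value outside its range is refused whole. OPENING is the closure, from 0 (fully open) to 1 (shut), set as the call begins (- or left out, the last holds). The fingers move at their own pace and stop on an object; FORCE is the grip in N (left out, the last holds). Time passes only in rows, so rows that do not move let the fingers close. It gives the time, the measured TCP pose, the force and the opening at its end, in the units of the state.
- ctrl.sense(): the state, without advancing time (a new reading comes with each control period).
- ctrl.get_image(name): name is "side" or "top" or "wrist"; returns a dict with "color" (400x640x3 uint8, red, green, blue), "mtx" (3x3 intrinsics, pixels), "pose" (4x4, takes a point from camera to world coordinates). Camera axes: x right, y up, looking along -z (the intrinsics and any distortion apply to the point x, -y, -z); pixel columns grow to the right and rows downward; lengths in m; the calibration is good to about 2 mm. A picture is of the moment at which its call begins. There is no depth.
- ctrl.hand_in(): hands the job in, once; it reports no verdict.
Trained networks look in the newest picture that a camera, given by its name, has taken for a name from the list of things; names that differ only in an ending like _2 or _b are one class to them, and where a whole thing is asked for, a point or a joint stands for the part that bears it (a point fixed in the world has none). Each returns a list of dicts, best first, with "score" (0 to 1); they miss things now and then, are a little off and sometimes report something else, mostly with a low value. They report only what shows in the picture. A call takes as long as a camera call. They do not tell look-alikes from the thing itself.
- ctrl.spot_in(camera, name): "position" ([column, row] as shares, 0 to 1, of the picture: columns of its width, rows of its height, amid what is visible of it).
The state is a dict: "clock": time; "joints": joint angles; "joint_velocities": joint speeds; "joint_torque": joint torques, N m; "ee_pos": TCP position; "orientation": TCP orientation; "wrist_force": force on the tool from outside, world axes, zero at the start; "wrist_torque": the same for the moment, N m; "opening": finger opening in m.
Only numpy, scipy, OpenCV 4.12 (cv2) and the standard library are available. Lean on these libraries where they do the work, as an engineer would, in place of code of your own. Each camera call takes 0.05 s, during which the arm holds its last target.

TASK

Get the bearing wash pot ready: first take the filter panel from its drip rack and slide it fully down into the slot in the drain box beside the pot, and let go of it. Then carry the nested pair of lids by the inner lid's stem, lower it gently (not dropped) onto the pot so that the inner lid seats level in the mouth, let go of the stem, and lift only the outer cover off by its collar, leaving the inner lid seated and undisturbed. Finish while still holding the cover level in the air, its whole skirt higher than the top of the inner lid's stem; leave the other things on the slab alone.

Things in the scene. Friction and masses are not known exactly. Their poses are not given: they have to be found in the camera images.
- slot_mouth (a point): Centre of the slot's mouth, at the drain box's top face (48 mm above the slab). x is across the slot (12.5 mm wide, edges bevelled 3 mm), y along it (74 mm long), pointing away from the pot, z up. The slot goes straight down 45 mm to a closed floor
- pot_mouth (a point): Centre of the pot's mouth, in the rim plane 65 mm above the slab; same axes as the slot mouth (which lies 125 mm along +y). Pot 120 mm outside diameter, 110 mm inside, open at the top
- panel_center (a point): Centre of the loose filter panel, 42.5 mm above its lower edge: a flat rigid aluminium plate, perforated on its lower half, 10 mm thick (x), 70 mm wide (y), 85 mm tall (z up). It stands upright in the drip rack, its upper 60 mm free. Either face or side edge may go either way. Fully home in the wash station's slot, 40 mm of it stand out of the drain box
- inner_stem (a point): Grip point of the inner lid, on the axis of its upright steel stem (16 mm diameter), 62 mm above the lid's underside and 15 mm below the stem's top; z up. While the cover is nested only the stem's top 30 mm show, above the cover's collar. Lifting the stem carries both lids. Seated on the pot, this point is 52 mm above the rim plane
- outer_collar (a point): Half-way up the upright tubular collar of the outer cover, on its axis, z up. Collar 32 mm outside, 22 mm inside diameter, 28 mm tall. The point is 14 mm above the disc's top face, 14 mm below the collar's top, 30 mm above the skirt's lower edge; nested, it is 29 mm below the inner stem's grip point
- inner_lid: The inner (sieve) lid, about 0.3 kg, origin at the centre of its underside: a plug 104 mm across and 10 mm deep with bevelled foot (drops into the pot), a flange 118 mm across and 5 mm thick (rests on the pot's rim) and a stem, top 77 mm above the underside. At the start its plug stands on the slab, the cover nested over it
- outer_lid: The outer cover, a loose aluminium lid, about 0.18 kg, origin on its axis at the disc's underside: a disc 136 mm across and 4 mm thick, a skirt (130 mm inside diameter) reaching 12 mm below the disc's underside, and a collar on top through which the inner stem passes freely. It rests on the inner lid's flange without a catch and lifts straight off
- panel: The filter panel, about 0.12 kg, origin at the centre of its lower edge, axes as at its centre point
- wash_station: Fixed wash station: a round open steel pot (65 mm tall) joined to a low aluminium drain box (94 x 50 mm, 48 mm tall) with one narrow slot in its top; origin on the slab between the two, pot axis at y -60 mm, slot centre at y +65 mm
- drip_rack: Fixed grey rack in which the panel stands, 56 mm (x) by 96 mm (y), 30 mm tall; its slot is 14 mm wide, with its floor 5 mm above the slab; origin at the centre of its underside
- heel_brake: Bystander to leave alone: a red rubber heel brake, a truncated cone 42 mm across, 40 mm tall including its top pin; origin at the centre of its underside
- bushing: Bystander to leave alone: a bronze bushing sleeve, 28 mm across, 30 mm tall; origin at the centre of its underside
- ramekin: Bystander to leave alone: a white ceramic ramekin, 84 mm across, 45 mm tall; origin at the centre of its underside
- socket: Bystander to leave alone: a black steel deep socket, 28 mm across, 65 mm tall; origin at the centre of its underside
Not all that is in view belongs to the job. What is shaped like the wash_station but green or pink is not meant. Of the things shaped like the outer_lid, the aluminium one is meant.

How it is judged:
By the outcome, as a careful person would: the job done as asked, in the order asked, and still so for the second after the job is handed in, while the arm keeps its last pose, push and grip.
It also fails if it takes over 58 s, if anything falls off the work surface, if the arm or the gripper's body presses on something with over 40 N, if the wrist force passes 120 N, or if a joint passes its speed limit or range.

## Working session

There is one attempt and no reset: what is moved stays moved. The work goes in short steps, Python scripts to look and compute and a shell command to move; the robot and the scene stay as the last step left them, time stands still between calls to the robot, and variables do not carry over. Pictures are saved under pics/ and viewed, and the job is handed in when it is done.

```bash
ls; mkdir -p pics; cat > h.py <<'E'
import numpy as np,cv2
from workcell import ctrl
def snap(c,fn):
    im=ctrl.get_image(c); cv2.imwrite('pics/'+fn,im['color'][:,:,::-1]); return im
def ray(im,uv):
    K=np.array(im['mtx']);P=np.array(im['pose'])
    d=np.linalg.inv(K)@np.array([uv[0],uv[1],1.]); d=np.array([d[0],-d[1],-d[2]])
    return P[:3,3],P[:3,:3]@d
def atz(im,uv,z):
    o,d=ray(im,uv); return o+d*(z-o[2])/d[2]
def proj(im,p):
    K=np.array(im['mtx']);P=np.array(im['pose'])
    q=P[:3,:3].T@(np.array(p)-P[:3,3]); q=np.array([q[0],-q[1],-q[2]]); r=K@q; return r[:2]/r[2]
E
python3 - <<'E'
from h import *
print(ctrl.nose_length, ctrl.sense())
for c in ["top","side","wrist"]:
    im=snap(c,c+"0.png"); print(c,im.keys(),np.round(im['mtx'],1).tolist(),np.round(im['pose'],3).tolist())
    if c!="wrist":
      for n in ["panel","wash_station","outer_collar","inner_stem","slot_mouth","pot_mouth","drip_rack","panel_center"]:
        print(n,[(np.round(np.array(r['position'])*[640,400],1).tolist(),round(r['score'],2)) for r in ctrl.spot_in(c,n)])
E
```

```text
pics
0.025 {'clock': 0.0, 'joints': array([ 1.12770022e+00,  1.81533729e-01,  1.60799046e+00,  1.30150104e-05,
        1.35379525e+00, -2.06289630e-01]), 'joint_velocities': array([ 0.00066585,  0.002315  ,  0.00047397, -0.00031615, -0.00141774,
        0.00072722]), 'joint_torque': array([-1.77297115e-04, -4.44889605e+01, -3.51323569e+01, -2.34191684e-04,
        9.44267842e-03, -2.09523466e-05]), 'ee_pos': array([0.13464972, 0.5584991 , 0.2553967 ]), 'orientation': array([ 0.70195659,  0.08295202,  0.70235463, -0.08410638]), 'wrist_force': array([-0.44629408,  0.68790118, -0.0330688 ]), 'wrist_torque': array([0.02754166, 0.04342834, 0.02580959]), 'opening': 0.08538754196444928}
top dict_keys(['color', 'mtx', 'pose']) [[391.5, 0.0, 316.9], [0.0, 391.5, 198.7], [0.0, 0.0, 1.0]] [[0.006, 0.992, -0.124, 0.415], [-1.0, 0.004, -0.019, 0.066], [-0.018, 0.124, 0.992, 1.046], [0.0, 0.0, 0.0, 1.0]]
panel [([473.5, 228.6], 0.84)]
wash_station [([372.6, 192.2], 0.81), ([370.5, 112.2], 0.74), ([270.3, 307.0], 0.73)]
outer_collar [([244.4, 205.3], 0.63), ([167.1, 207.4], 0.57), ([471.0, 226.3], 
[... 475 characters left out ...]
671], [0.0, 0.0, 0.0, 1.0]]
panel [([359.7, 328.3], 0.59)]
wash_station [([351.0, 245.9], 0.87), ([423.1, 222.6], 0.77), ([210.6, 214.3], 0.67)]
outer_collar [([272.0, 156.1], 0.93), ([292.3, 186.2], 0.57)]
inner_stem [([289.7, 172.2], 0.48)]
slot_mouth [([425.7, 224.0], 0.93), ([208.8, 218.5], 0.75), ([344.8, 240.5], 0.66)]
pot_mouth [([210.9, 218.6], 0.83), ([346.9, 241.6], 0.82), ([420.0, 221.5], 0.73)]
drip_rack [([359.9, 348.1], 0.81)]
panel_center [([360.9, 329.6], 0.58)]
wrist dict_keys(['color', 'mtx', 'pose']) [[300.6, 0.0, 316.6], [0.0, 300.6, 195.5], [0.0, 0.0, 1.0]] [[0.234, -0.937, -0.259, 0.07], [0.972, 0.225, 0.063, 0.574], [-0.001, -0.267, 0.964, 0.373], [0.0, 0.0, 0.0, 1.0]]
```

View pics/top0.png

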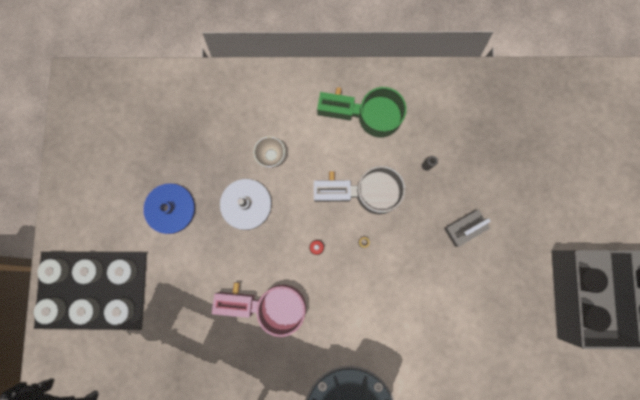

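View pics/side0.png

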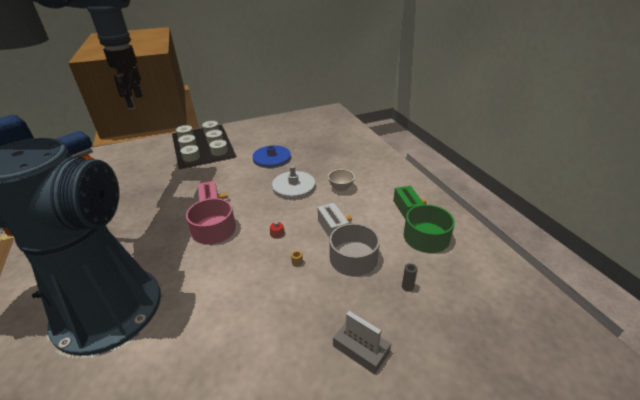

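View pics/wrist0.png

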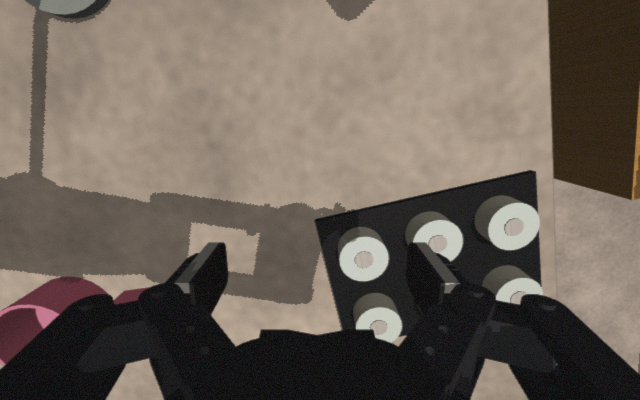

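```bash
python3 - <<'E'
from h import *
a=cv2.imread('pics/top0.png'); b=cv2.imread('pics/side0.png')
c1=cv2.resize(a[130:260,215:500],None,fx=2.8,fy=2.8,interpolation=cv2.INTER_CUBIC)
cv2.imwrite('pics/crop_top0.png',c1[:,:800])
cv2.imwrite('pics/crop_side0.png',cv2.resize(b[150:380,250:450],None,fx=2.6,fy=2.6,interpolation=cv2.INTER_CUBIC))
im=ctrl.get_image('top')
for n,uv,z in [('pot mouth',(381,191),.065),('box top',(332,190),.048),('collar top',(245,203),.07),('panel top L',(488,223),.09),('panel top R',(466,235),.09),('rack',(467,228),.03)]:
    print(n,atz(im,uv,z).round(4))
E
```

```text
pot mouth [ 0.5579 -0.0773  0.065 ]
box top [0.5625 0.046  0.048 ]
collar top [0.5254 0.2654 0.07  ]
panel top L [ 0.4768 -0.3311  0.09  ]
panel top R [ 0.4475 -0.277   0.09  ]
rack [ 0.4675 -0.3018  0.03  ]
```

View pics/crop_top0.png

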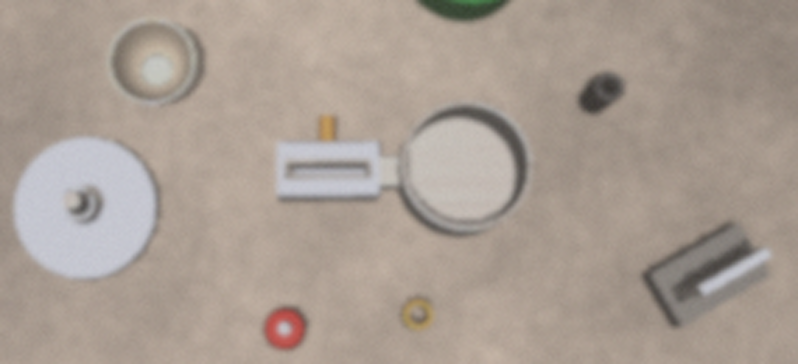

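View pics/crop_side0.png

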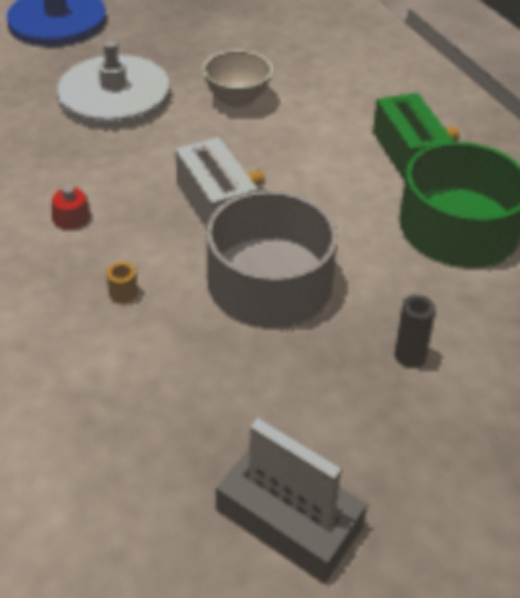

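```bash
cat >> h.py <<'E'
from scipy.spatial.transform import Rotation as R
def st(p=True):
    s=ctrl.sense();q=s['orientation'];r=R.from_quat([q[1],q[2],q[3],q[0]]).as_matrix()
    yd=np.degrees(np.arctan2(r[1,1],r[0,1]))
    if p: print('t',round(s['clock'],2),'tcp',s['ee_pos'].round(4),'jaw deg',yd.round(2),'tilt',(-r[2,0]).round(4),'open',round(s['opening'],4),'F',s['wrist_force'].round(1),'j6',s['joints'][5].round(2))
    return s,yd
E
python3 - <<'E'
from h import *
st(); s=ctrl.sense()
P=np.array(ctrl.get_image('wrist')['pose']);print(P[:3,3]-s['ee_pos'])
E
```

```text
t 1.0 tcp [0.1349 0.559  0.2563] jaw deg 76.43 tilt 1.0 open 0.0853 F [ 0.5 -0.2 -0.1] j6 -0.21
[-0.06520368  0.0152281   0.11712766]
```

```bash
python3 -m handwheel '[{"x":0.63,"y":-0.44,"yaw":-0.48},{"x":0.63,"y":-0.44,"yaw":-0.48},{"x":0.63,"y":-0.44,"yaw":-0.48},{"x":0.63,"y":-0.44,"yaw":-0.48},{"x":0.63,"y":-0.44,"yaw":-0.48},{"x":0.63,"y":-0.44,"yaw":-0.48},{"x":0.63,"y":-0.44,"yaw":-0.48},{"x":0.63,"y":-0.44,"yaw":-0.48},{"x":0.63,"y":-0.44,"yaw":-0.48},{"x":0.63,"y":-0.44,"yaw":-0.48},{},{}]'
python3 - <<'E'
from h import *
st(); snap('wrist','w1.png')
E
```

```text
t 1.05 tcp [0.1349 0.559  0.2563] jaw deg 76.43 tilt 1.0 open 0.0854 F [-0.9  0.2  0.1] j6 -0.21schema error: expected keys x, y, z, yaw
```

View pics/w1.png

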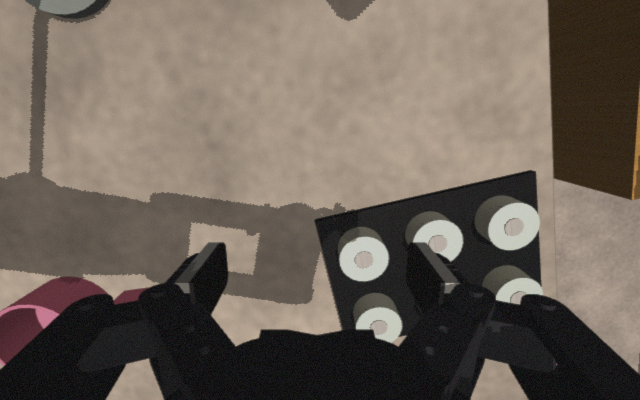

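All keys are needed in each row; retyping.

```bash
python3 -m handwheel '[{"x":0.63,"y":-0.44,"z":0,"yaw":-0.48},{"x":0.63,"y":-0.44,"z":0,"yaw":-0.48},{"x":0.63,"y":-0.44,"z":0,"yaw":-0.48},{"x":0.63,"y":-0.44,"z":0,"yaw":-0.48},{"x":0.63,"y":-0.44,"z":0,"yaw":-0.48},{"x":0.63,"y":-0.44,"z":0,"yaw":-0.48},{"x":0.63,"y":-0.44,"z":0,"yaw":-0.48},{"x":0.63,"y":-0.44,"z":0,"yaw":-0.48},{"x":0.63,"y":-0.44,"z":0,"yaw":-0.48},{"x":0.63,"y":-0.44,"z":0,"yaw":-0.48},{"x":0,"y":0,"z":0,"yaw":0},{"x":0,"y":0,"z":0,"yaw":0}]'
python3 - <<'E'
from h import *
st(); snap('wrist','w2.png')
E
```

```text
clock: 2.6
ee_pos: [0.5125, 0.295, 0.256]
orientation: [0.607, 0.362, 0.608, -0.362]
wrist_force: [-0.5, -0.5, -0.2]
opening: 0.0851
t 2.6 tcp [0.5125 0.295  0.256 ] jaw deg 28.44 tilt 1.0 open 0.0851 F [-0.5 -0.5 -0.2] j6 -0.17
```

View pics/w2.png

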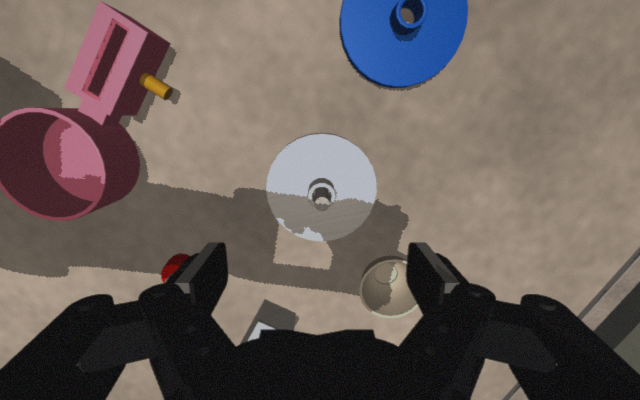

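```bash
python3 - <<'E'
from h import *
a=cv2.imread('pics/w2.png'); cv2.imwrite('pics/w2c.png',cv2.resize(a[120:250,255:390],None,fx=4.5,fy=4.5,interpolation=cv2.INTER_CUBIC))
im=ctrl.get_image('wrist'); np.savez('w2.npz',mtx=im['mtx'],pose=im['pose'])
print(ctrl.spot_in('wrist','inner_stem'),ctrl.spot_in('wrist','outer_collar'))
print(atz(im,(322,200),.077),atz(im,(321.5,187),.037))
E
```

```text
[{'position': [0.5017, 0.4877], 'score': 0.74}] [{'position': [0.62, 0.089], 'score': 0.76}, {'position': [0.4983, 0.4655], 'score': 0.64}]
[0.52648855 0.2802056  0.077     ] [0.52467355 0.28361187 0.037     ]
```

View pics/w2c.png

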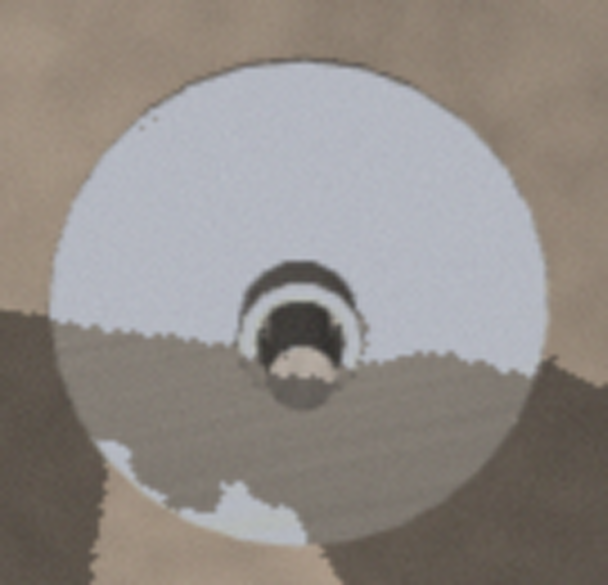

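```bash
python3 - <<'E'
from h import *
t=ctrl.get_image('top'); s=ctrl.get_image('side'); w=ctrl.get_image('wrist')
print('disc top',atz(t,(245.7,203.5),.037),'side disc',atz(s,(294,184.5),.037),'wr',atz(w,(321.5,187),.037))
for c,im in (('top',t),('side',s)):
    print(c,proj(im,(0.5255,0.282,0.037)))
print('tcp in wrist',proj(w,ctrl.sense()['ee_pos']), proj(s,ctrl.sense()['ee_pos']),proj(t,ctrl.sense()['ee_pos']))
cv2.imwrite('pics/s2.png',s['color'][:,:,::-1]);cv2.imwrite('pics/t2.png',t['color'][:,:,::-1])
a=s['color'][:,:,::-1];cv2.imwrite('pics/s2c.png',cv2.resize(a[20:230,200:400],None,fx=2.8,fy=2.8,interpolation=cv2.INTER_CUBIC))
E
```

```text
disc top [0.5278648  0.27029695 0.037     ] side disc [0.51749069 0.23798729 0.037     ] wr [0.52499652 0.28380297 0.037     ]
top [241.19390846 204.38466157]
side [291.8225452  176.64078276]
tcp in wrist [316.58983351 271.80787675] [280.66657091 109.31768868] [211.84314381 198.94511122]
```

View pics/s2.png

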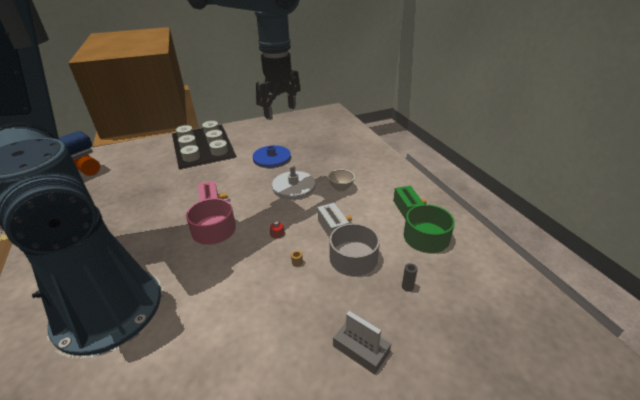

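View pics/t2.png

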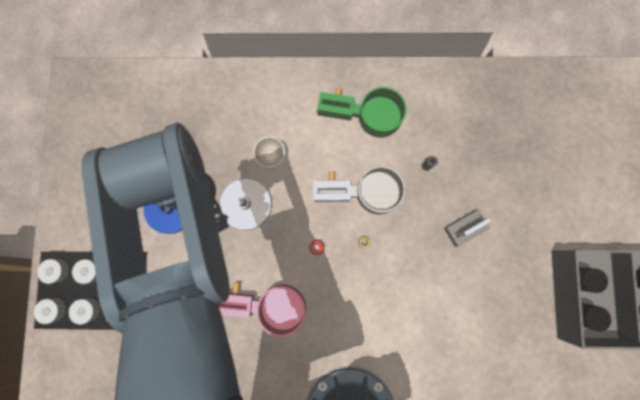

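```bash
python3 - <<'E'
from h import *
t=ctrl.get_image('top'); s=ctrl.get_image('side'); w=ctrl.get_image('wrist')
print('disc top',atz(t,(245.7,203.5),.019),'side disc',atz(s,(294,184.5),.019),'wr',atz(w,(321.3,187),.019),'stem',atz(w,(322.1,203.0),.077),'collar',atz(w,(255+300/4.5,120+335/4.5),.047))
p=[.5255,.2745]
for c,im in (('top',t),('side',s)):
    print(c,proj(im,(*p,0.019)),proj(im,(*p,0.077)))
E
```

```text
disc top [0.52987998 0.27394054 0.019     ] side disc [0.52509055 0.26338233 0.019     ] wr [0.52749135 0.27956221 0.019     ] stem [0.52875469 0.27726648 0.077     ] collar [0.52832307 0.27808068 0.047     ]
top [245.4420543  205.14280111] [240.82423028 202.64042161]
side [292.96647524 182.6413697 ] [291.75951862 166.86927276]
```

View pics/s2c.png

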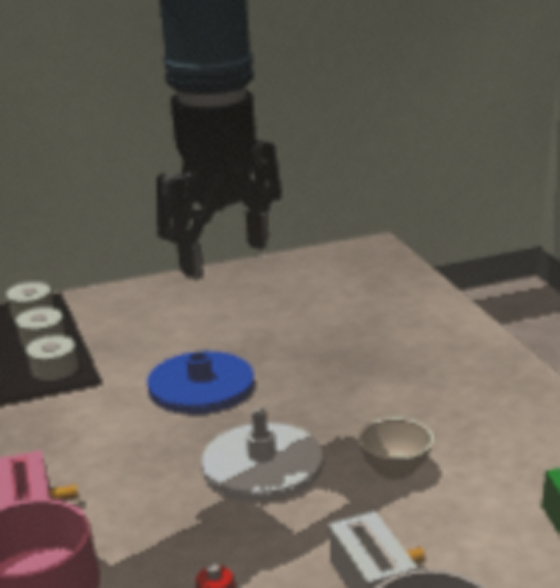

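```bash
python3 -m handwheel '[{"x":0.1,"y":-0.57,"z":0,"yaw":0},{"x":0.1,"y":-0.57,"z":0,"yaw":0},{"x":0.1,"y":-0.57,"z":0,"yaw":0},{"x":0.1,"y":-0.57,"z":0,"yaw":0},{"x":0.1,"y":-0.57,"z":0,"yaw":0},{"x":0.1,"y":-0.57,"z":0,"yaw":0},{"x":0.1,"y":-0.57,"z":0,"yaw":0},{"x":0.1,"y":-0.57,"z":0,"yaw":0},{"x":0,"y":0,"z":0,"yaw":0},{"x":0,"y":0,"z":0,"yaw":0}]'
python3 - <<'E'
from h import *
st(); im=snap('wrist','w3.png');np.savez('w3.npz',mtx=im['mtx'],pose=im['pose'])
a=cv2.imread('pics/w3.png'); cv2.imwrite('pics/w3c.png',cv2.resize(a[60:260,180:430],None,fx=3,fy=3,interpolation=cv2.INTER_CUBIC))
E
python3 -m handwheel '[{"x":-0.18,"y":-0.57,"z":0,"yaw":0},{"x":-0.18,"y":-0.57,"z":0,"yaw":0},{"x":-0.18,"y":-0.57,"z":0,"yaw":0},{"x":-0.18,"y":-0.57,"z":0,"yaw":0},{"x":-0.18,"y":-0.57,"z":0,"yaw":0},{"x":-0.18,"y":-0.57,"z":0,"yaw":0},{"x":-0.18,"y":-0.57,"z":0,"yaw":0},{"x":-0.18,"y":-0.57,"z":0,"yaw":0},{"x":-0.18,"y":-0.5,"z":0,"yaw":0},{"x":0,"y":0,"z":0,"yaw":0},{"x":0,"y":0,"z":0,"yaw":0}]'
python3 - <<'E'
from h import *
st(); im=snap('wrist','w4.png');np.savez('w4.npz',mtx=im['mtx'],pose=im['pose'])
E
```

```text
clock: 4.35
ee_pos: [0.5607, 0.0217, 0.2562]
orientation: [0.607, 0.362, 0.608, -0.362]
wrist_force: [0.3, 1.3, -0.3]
opening: 0.0849
t 4.35 tcp [0.5607 0.0217 0.2562] jaw deg 28.42 tilt 1.0 open 0.0849 F [ 0.3  1.3 -0.3] j6 -0.67
clock: 5.78
ee_pos: [0.4641, -0.2811, 0.2562]
orientation: [0.608, 0.362, 0.608, -0.361]
wrist_force: [-0.2, -0.5, -0.9]
opening: 0.0856
t 5.78 tcp [ 0.4641 -0.2811  0.2562] jaw deg 28.48 tilt 1.0 open 0.0856 F [-0.2 -0.5 -0.9] j6 -1.26
```

View pics/w3c.png

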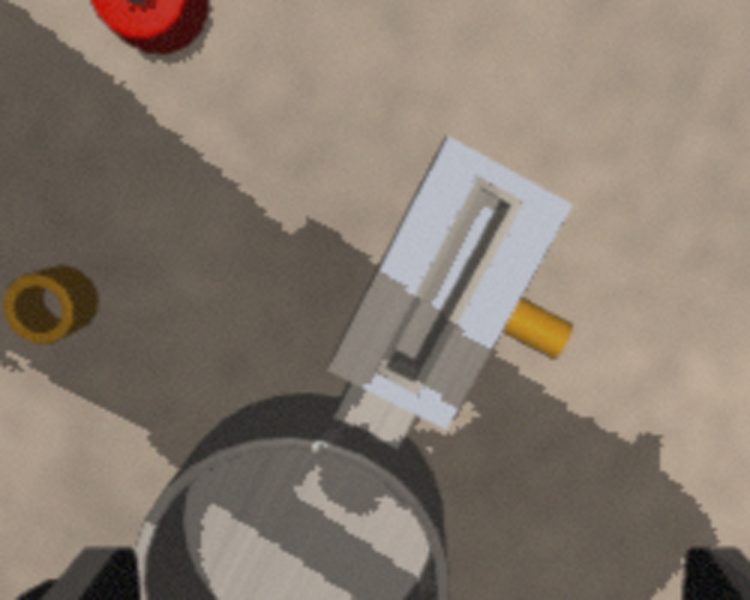

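View pics/w4.png

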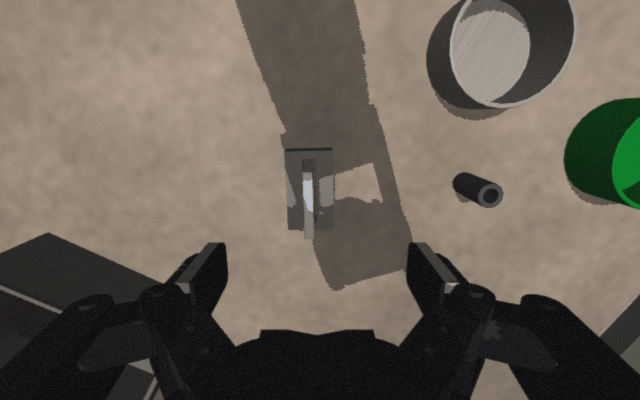

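```bash
python3 - <<'E'
from h import *
w3=np.load('w3.npz'); w4=np.load('w4.npz')
C=[np.array(c)/3+[180-1/3,60-1/3] for c in [(446,136),(572,206),(446,430),(330,370)]]
P=[atz(w3,c,.048) for c in C]; print(np.round(P,4), 'ctr',np.mean(P,0))
for i in range(4):
    d=P[(i+1)%4]-P[i];print(np.linalg.norm(d).round(4),np.degrees(np.arctan2(d[1],d[0])).round(2))
# slot outer ends
S=[atz(w3,np.array(c)/3+[180-1/3,60-1/3],.048) for c in [(478,177),(522,200),(427,384),(380,362)]]
print('slot',np.round(S,4),np.mean(S,0))
a=cv2.imread('pics/w4.png'); cv2.imwrite('pics/w4c.png',cv2.resize(a[140:250,260:360],None,fx=5,fy=5,interpolation=cv2.INTER_CUBIC))
E
```

```text
[[ 5.361e-01  9.240e-02  4.800e-02]
 [ 5.866e-01  9.290e-02  4.800e-02]
 [ 5.877e-01 -4.000e-04  4.800e-02]
 [ 5.386e-01 -6.000e-04  4.800e-02]] ctr [0.56224745 0.04608528 0.048     ]
0.0505 0.58
0.0933 -89.36
0.049 -179.78
0.093 91.58
slot [[0.5526 0.0857 0.048 ]
 [0.5701 0.0863 0.048 ]
 [0.5728 0.0119 0.048 ]
 [0.5535 0.0109 0.048 ]] [0.56222987 0.04870156 0.048     ]
```

View pics/w4c.png

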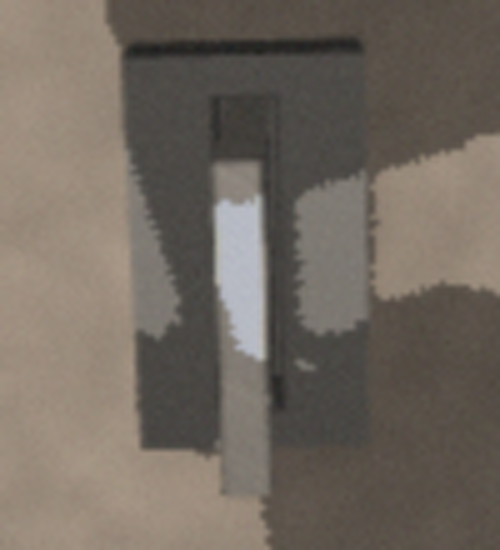

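```bash
python3 - <<'E'
from h import *
w4=np.load('w4.npz')
P=[atz(w4,np.array(c)/5+[260-.4,140-.4],.09) for c in [(214,160),(264,160),(270,494),(222,494)]]
print(np.round(P,4),np.mean(P,0)[:2])
for i in range(4):
    d=P[(i+1)%4]-P[i];print(np.linalg.norm(d).round(4),np.degrees(np.arctan2(d[1],d[0])).round(2))
P=[atz(w4,np.array(c)/5+[260-.4,140-.4],.03) for c in [(126,56),(362,52),(366,446),(142,448)]]
print('rack',np.mean(P,0)[:2])
for i in range(4):
    d=P[(i+1)%4]-P[i];print(np.linalg.norm(d).round(4),np.degrees(np.arctan2(d[1],d[0])).round(2))
E
```

```text
[[ 0.4464 -0.2771  0.09  ]
 [ 0.4548 -0.2725  0.09  ]
 [ 0.4887 -0.3327  0.09  ]
 [ 0.4801 -0.3374  0.09  ]] [ 0.467484   -0.30493685]
0.0096 28.54
0.0691 -60.66
0.0098 -151.45
0.0691 119.17
rack [ 0.46758915 -0.30540718]
0.0537 29.51
0.096 -60.1
0.0548 -150.9
0.0956 119.26
```

```bash
python3 -m handwheel '[{"x":0.06,"y":-0.2,"z":-0.4,"yaw":0.1},{"x":0,"y":-0.2,"z":-0.5,"yaw":0},{"x":0,"y":0,"z":-0.5,"yaw":0},{"x":0,"y":0,"z":-0.5,"yaw":0},{"x":0,"y":0,"z":-0.4,"yaw":0},{"x":0,"y":0,"z":-0.4,"yaw":0},{"x":0,"y":0,"z":-0.2,"yaw":0},{"x":0,"y":0,"z":0,"yaw":0},{"x":0,"y":0,"z":0,"yaw":0}]'
python3 - <<'E'
from h import *
st(); im=snap('wrist','w5.png');np.savez('w5.npz',mtx=im['mtx'],pose=im['pose'])
E
```

```text
clock: 6.95
ee_pos: [0.468, -0.3065, 0.0833]
orientation: [0.611, 0.356, 0.61, -0.357]
wrist_force: [0.6, 0.0, 1.4]
opening: 0.0856
t 6.95 tcp [ 0.468  -0.3065  0.0833] jaw deg 29.46 tilt 1.0 open 0.0856 F [0.6 0.  1.4] j6 -1.31
```

View pics/w5.png

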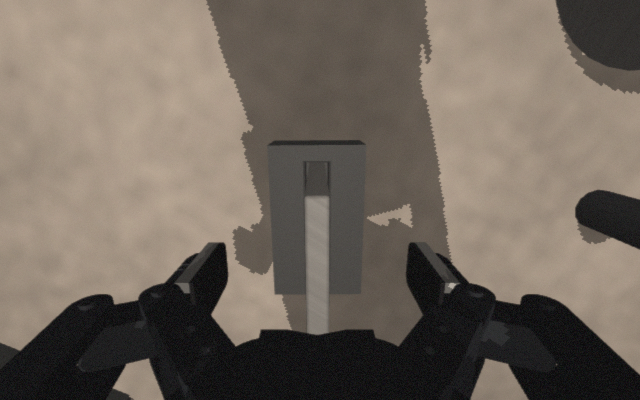

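```bash
python3 -m handwheel '[{"x":0,"y":0,"z":0,"yaw":0},{"x":0,"y":0,"z":0,"yaw":0},{"x":0,"y":0,"z":0,"yaw":0},{"x":0,"y":0,"z":0,"yaw":0},{"x":0,"y":0,"z":0,"yaw":0},{"x":0,"y":0,"z":0,"yaw":0}]' 1 50
python3 - <<'E'
from h import *
st(); im=snap('wrist','w6.png')
E
```

```text
clock: 7.75
ee_pos: [0.4673, -0.3063, 0.0824]
orientation: [0.611, 0.357, 0.611, -0.357]
wrist_force: [0.5, -0.2, 0.8]
opening: 0.0097
t 7.75 tcp [ 0.4673 -0.3063  0.0824] jaw deg 29.43 tilt 1.0 open 0.0097 F [ 0.5 -0.2  0.8] j6 -1.31
```

View pics/w6.png

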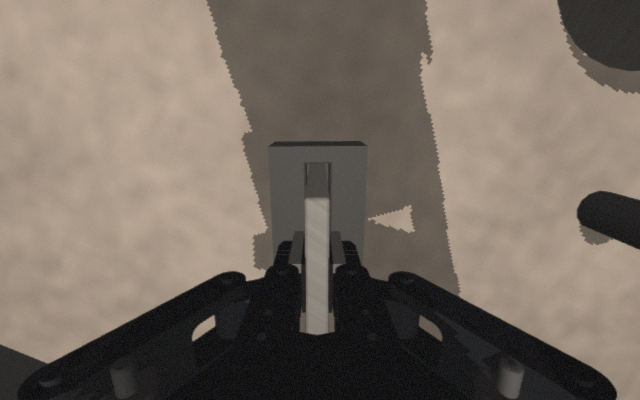

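```bash
python3 - <<'E'
from h import *
im=ctrl.get_image('wrist');s,yd=st()
e=[atz(im,c,.09)[:2] for c in [(305.5,197.5),(329.5,197.5)]];print(e)
m=np.mean(e,0); u=np.array([np.cos(np.radians(yd+90)),np.sin(np.radians(yd+90))]); c=m-.035*u
d=c-s['ee_pos'][:2]; print('panel ctr off along width',d@u,'along jaw',d@[u[1],-u[0]])
E
python3 -m handwheel '[{"x":0,"y":0,"z":0.15,"yaw":0},{"x":0,"y":0,"z":0.3,"yaw":0},{"x":0,"y":0,"z":0.4,"yaw":0},{"x":0,"y":0,"z":0.4,"yaw":0},{"x":0,"y":0,"z":0.4,"yaw":0},{"x":0,"y":0,"z":0.35,"yaw":0},{"x":0.12,"y":0.4,"z":0,"yaw":-0.26},{"x":0.12,"y":0.46,"z":0,"yaw":-0.26},{"x":0.14,"y":0.5,"z":0,"yaw":-0.26},{"x":0.14,"y":0.5,"z":0,"yaw":-0.26},{"x":0.14,"y":0.5,"z":0,"yaw":-0.26},{"x":0.14,"y":0.5,"z":0,"yaw":-0.26},{"x":0.14,"y":0.5,"z":0,"yaw":-0.26},{"x":0.14,"y":0.5,"z":0,"yaw":-0.26},{"x":0.14,"y":0.5,"z":0,"yaw":-0.26},{"x":0.14,"y":0.46,"z":0,"yaw":-0.26},{"x":0.14,"y":0.4,"z":0,"yaw":-0.26},{"x":0.08,"y":0.3,"z":0,"yaw":0},{"x":0,"y":0,"z":0,"yaw":0},{"x":0,"y":0,"z":0,"yaw":0}]'
python3 - <<'E'
from h import *
st(); im=snap('wrist','w7.png');np.savez('w7.npz',mtx=im['mtx'],pose=im['pose']);snap('side','s7.png')
E
```

```text
t 7.85 tcp [ 0.4674 -0.3063  0.0824] jaw deg 29.44 tilt 1.0 open 0.0092 F [-0.1 -0.2  0.9] j6 -1.31
[array([ 0.44621069, -0.27738614]), array([ 0.45412099, -0.27291033])]
panel ctr off along width 0.0006073400985947576 along jaw 0.000353795860637861
clock: 10.35
ee_pos: [0.562, 0.0245, 0.2025]
orientation: [0.504, 0.496, 0.504, -0.496]
wrist_force: [0.2, 0.2, -1.9]
opening: 0.0093
t 10.35 tcp [0.562  0.0245 0.2025] jaw deg 0.86 tilt 1.0 open 0.0093 F [ 0.2  0.2 -1.9] j6 -0.18
```

View pics/w7.png

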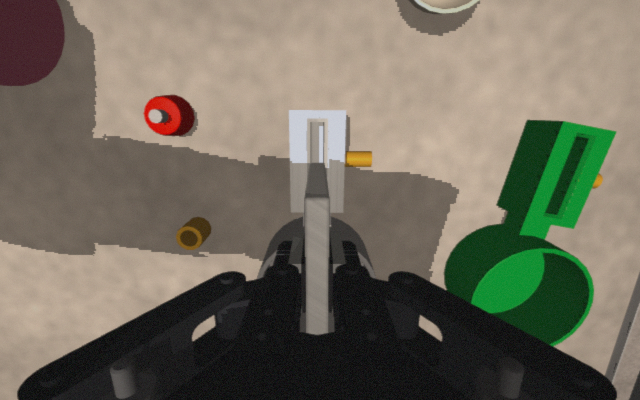

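View pics/s7.png

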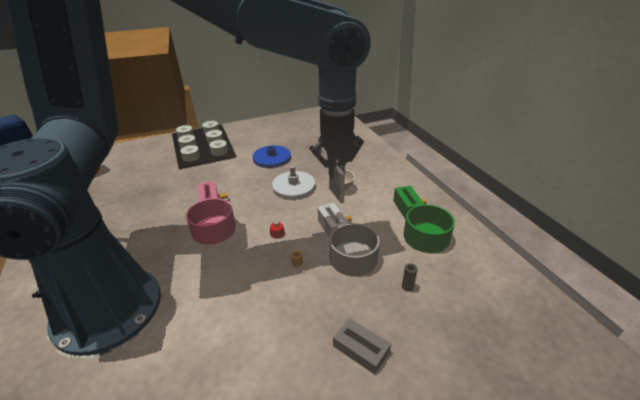

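```bash
python3 - <<'E'
from h import *
a=cv2.imread('pics/w7.png'); cv2.imwrite('pics/w7c.png',cv2.resize(a[100:220,270:390],None,fx=5,fy=5,interpolation=cv2.INTER_CUBIC))
E
```

```text
(no output)
```

View pics/w7c.png

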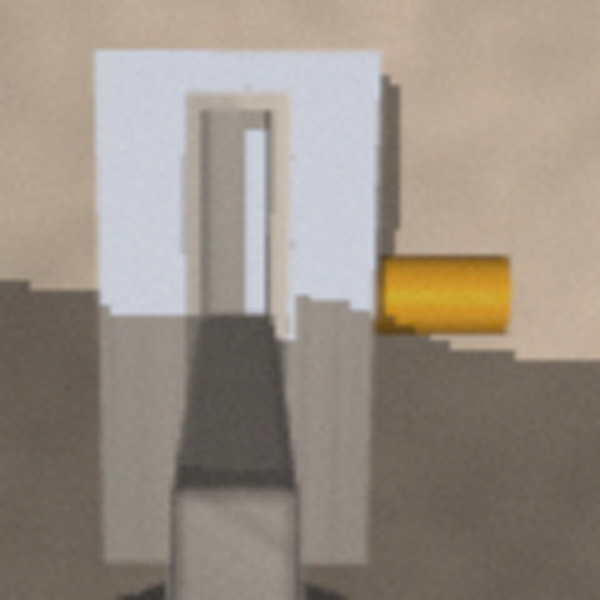

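```bash
python3 - <<'E'
from h import *
w=np.load('w7.npz');f=lambda c:np.array(c)/5+[270-.4,100-.4]
P=np.array([atz(w,f(c),.048) for c in [(95,51),(381,51),(368,563),(105,563)]])
print(P.round(4),P.mean(0))
for i in range(4):
    d=P[(i+1)%4]-P[i];print(np.linalg.norm(d).round(4),np.degrees(np.arctan2(d[1],d[0])).round(2))
S=np.array([atz(w,f(c),.048)[:2] for c in [(186,94),(290,94)]]);print('slot end outer',S,S.mean(0))
S=np.array([atz(w,f(c),.045)[:2] for c in [(202,110),(272,110)]]);print('slot end inner',S,S.mean(0))
s,yd=st(False);p=s['ee_pos'];zt=p[2]+.0076
T=np.array([atz(w,f(c),zt)[:2] for c in [(174,488),(298,488)]]);print('panel top edge',T,T.mean(0))
B=np.array([atz(w,f(c),zt-.085)[:2] for c in [(205,316),(269,316)]]);print('panel bot edge',B,B.mean(0),p)
E
```

```text
[[ 5.369e-01  9.270e-02  4.800e-02]
 [ 5.866e-01  9.350e-02  4.800e-02]
 [ 5.881e-01 -3.000e-04  4.800e-02]
 [ 5.380e-01 -1.100e-03  4.800e-02]] [0.56237593 0.04623497 0.048     ]
0.0497 0.91
0.0938 -89.11
0.0501 -179.08
0.0938 90.64
slot end outer [[0.5527654  0.08575196]
 [0.57096878 0.08604267]] [0.56186709 0.08589732]
slot end inner [[0.55552878 0.08298222]
 [0.56795079 0.08318067]] [0.56173978 0.08308144]
panel top edge [[0.5572336  0.06023836]
 [0.56663391 0.06038983]] [0.56193376 0.06031409]
panel bot edge [[0.55790212 0.05937057]
 [0.56624963 0.05950454]] [0.56207587 0.05943755] [0.56193944 0.02421504 0.2023851 ]
```

```bash
python3 -m handwheel '[{"x":0,"y":0.18,"z":0,"yaw":0},{"x":0,"y":0.18,"z":0,"yaw":0},{"x":0,"y":0,"z":-0.3,"yaw":0},{"x":0,"y":0,"z":-0.4,"yaw":0},{"x":0,"y":0,"z":-0.3,"yaw":0},{"x":0,"y":0,"z":-0.15,"yaw":0},{"x":0,"y":0,"z":0,"yaw":0},{"x":0,"y":0,"z":0,"yaw":0}]'
python3 - <<'E'
from h import *
st(); im=snap('wrist','w8.png');np.savez('w8.npz',mtx=im['mtx'],pose=im['pose'])
a=cv2.imread('pics/w8.png'); cv2.imwrite('pics/w8c.png',cv2.resize(a[130:250,260:380],None,fx=5,fy=5,interpolation=cv2.INTER_CUBIC))
s=snap('side','s8.png');a=cv2.imread('pics/s8.png'); cv2.imwrite('pics/s8c.png',cv2.resize(a[120:280,270:430],None,fx=3.6,fy=3.6,interpolation=cv2.INTER_CUBIC))
E
```

```text
clock: 11.45
ee_pos: [0.5627, 0.0464, 0.134]
orientation: [0.504, 0.497, 0.503, -0.496]
wrist_force: [-0.2, 0.5, -1.6]
opening: 0.0093
t 11.45 tcp [0.5627 0.0464 0.134 ] jaw deg 0.83 tilt 1.0 open 0.0093 F [-0.2  0.5 -1.6] j6 -0.14
```

View pics/w8c.png

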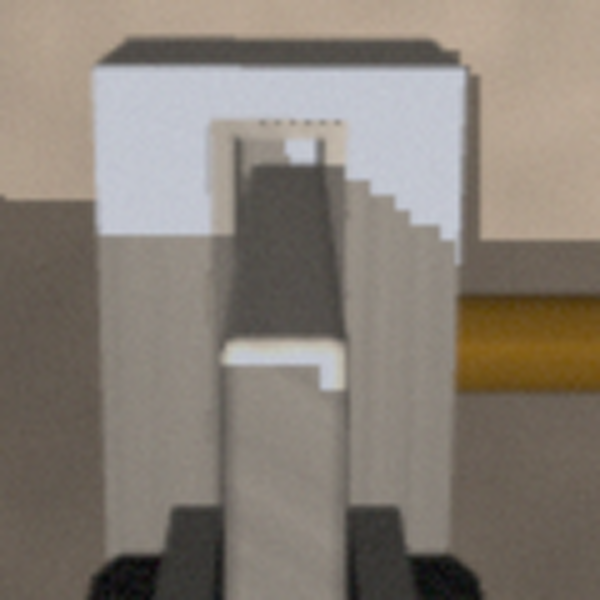

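View pics/s8c.png

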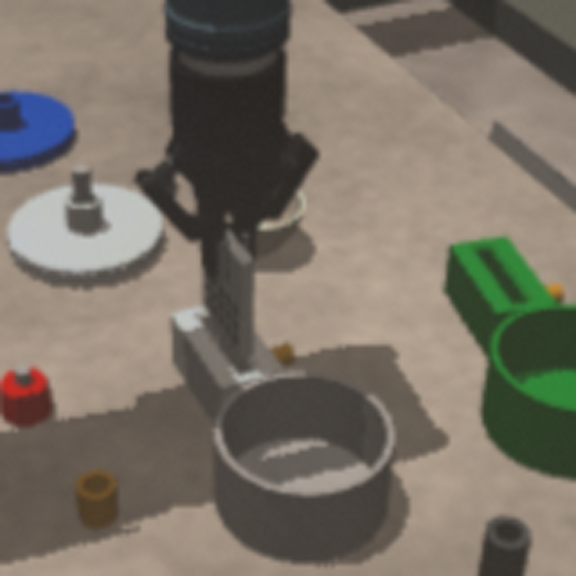

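```bash
python3 - <<'E'
from h import *
w=np.load('w8.npz');f=lambda c:np.array(c)/5+[260-.4,130-.4]
g=lambda l,z:np.array([atz(w,f(c),z)[:2] for c in l])
s,yd=st();zt=s['ee_pos'][2]+.0076
for n,l,z in [('outer',[(210,121),(347,121)],.048),('inner',[(237,140),(321,140)],.045),('bot',[(251,166),(327,166)],zt-.085),('top',[(223,345),(346,345)],zt),('box',[(94,68),(465,68)],.048),('boxnear',[(106,550),(448,550)],.048)]:
    q=g(l,z);print(n,q.round(4).tolist(),q.mean(0).round(4))
E
```

```text
t 11.55 tcp [0.5628 0.0465 0.1342] jaw deg 0.83 tilt 1.0 open 0.0092 F [-0.2  0.4 -1.6] j6 -0.14
outer [[0.5525, 0.086], [0.571, 0.0862]] [0.5617 0.0861]
inner [[0.5561, 0.083], [0.5676, 0.0832]] [0.5618 0.0831]
bot [[0.5583, 0.0814], [0.5682, 0.0815]] [0.5632 0.0814]
top [[0.5579, 0.0817], [0.5672, 0.0819]] [0.5626 0.0818]
box [[0.537, 0.0928], [0.5866, 0.0936]] [0.5618 0.0932]
boxnear [[0.5374, 0.023], [0.5874, 0.0238]] [0.5624 0.0234]
```

```bash
python3 -m handwheel '[{"x":-0.015,"y":0,"z":-0.08,"yaw":0},{"x":0,"y":0,"z":-0.1,"yaw":0},{"x":0,"y":0,"z":-0.1,"yaw":0},{"x":0,"y":0,"z":-0.1,"yaw":0},{"x":0,"y":0,"z":-0.05,"yaw":0},{"x":0,"y":0,"z":0,"yaw":0}]'
python3 - <<'E'
from h import *
st()
E
```

```text
clock: 12.3
ee_pos: [0.561, 0.0466, 0.1071]
orientation: [0.503, 0.496, 0.504, -0.496]
wrist_force: [-0.3, -0.3, -1.1]
opening: 0.0097
t 12.3 tcp [0.561  0.0466 0.1071] jaw deg 0.83 tilt 1.0 open 0.0097 F [-0.3 -0.3 -1.1] j6 -0.14
```

```bash
python3 -m handwheel '[{"x":0.01,"y":0,"z":-0.1,"yaw":0},{"x":0,"y":0,"z":-0.1,"yaw":0},{"x":0,"y":0,"z":-0.1,"yaw":0},{"x":0,"y":0,"z":-0.08,"yaw":0},{"x":0,"y":0,"z":-0.03,"yaw":0},{"x":0,"y":0,"z":-0.02,"yaw":0},{"x":0,"y":0,"z":0,"yaw":0}]'
python3 - <<'E'
from h import *
st()
E
```

```text
clock: 13.18
ee_pos: [0.5618, 0.0466, 0.0818]
orientation: [0.504, 0.496, 0.504, -0.496]
wrist_force: [0.1, -0.2, -1.3]
opening: 0.0095
t 13.18 tcp [0.5618 0.0466 0.0818] jaw deg 0.83 tilt 1.0 open 0.0095 F [ 0.1 -0.2 -1.3] j6 -0.14
```

```bash
python3 -m handwheel '[{"x":0,"y":0,"z":-0.03,"yaw":0},{"x":0,"y":0,"z":-0.02,"yaw":0},{"x":0,"y":0,"z":0,"yaw":0}]'
```

```text
clock: 13.55
ee_pos: [0.5623, 0.0465, 0.0803]
orientation: [0.504, 0.496, 0.503, -0.496]
wrist_force: [-3.8, 0.9, 11.1]
opening: 0.0094
```

```bash
python3 -m handwheel '[{"x":0,"y":0,"z":0,"yaw":0},{"x":0,"y":0,"z":0,"yaw":0},{"x":0,"y":0,"z":0,"yaw":0},{"x":0,"y":0,"z":0.3,"yaw":0},{"x":0,"y":0,"z":0.5,"yaw":0},{"x":0,"y":0,"z":0.7,"yaw":0},{"x":0,"y":0,"z":0.7,"yaw":0},{"x":0,"y":0,"z":0.4,"yaw":0},{"x":0,"y":0,"z":0,"yaw":0}]' 0.5
python3 - <<'E'
from h import *
st(); im=snap('wrist','w9.png')
s=snap('side','s9.png');a=cv2.imread('pics/s9.png'); cv2.imwrite('pics/s9c.png',cv2.resize(a[140:300,270:430],None,fx=3.6,fy=3.6,interpolation=cv2.INTER_CUBIC))
E
```

```text
clock: 14.68
ee_pos: [0.5634, 0.0464, 0.2383]
orientation: [0.505, 0.498, 0.502, -0.495]
wrist_force: [0.3, -0.1, -1.0]
opening: 0.0429
t 14.68 tcp [0.5634 0.0464 0.2383] jaw deg 0.84 tilt 1.0 open 0.0429 F [ 0.3 -0.1 -1. ] j6 -0.14
```

View pics/w9.png

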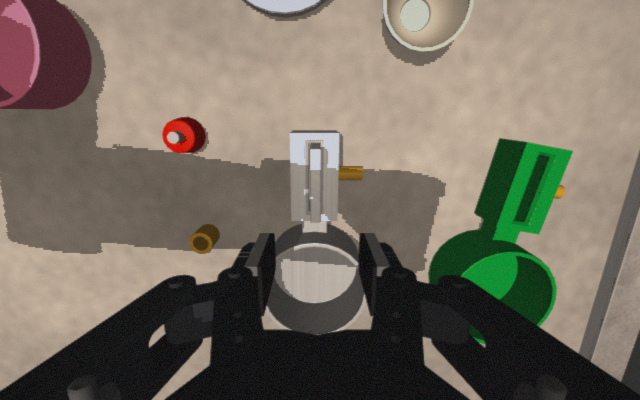

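View pics/s9c.png

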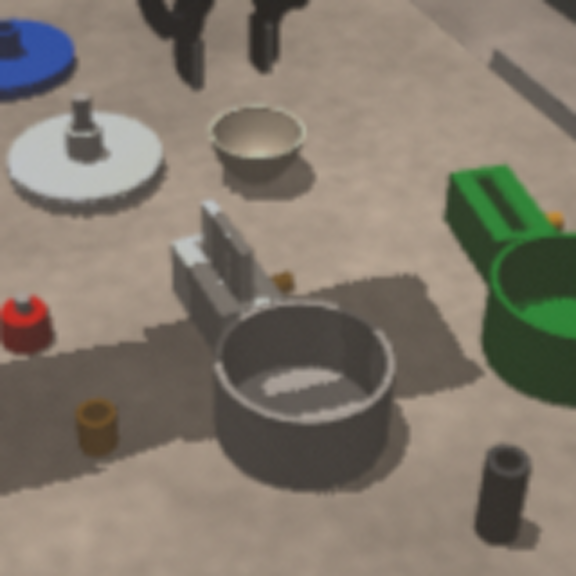

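```bash
python3 -m handwheel '[{"x":0,"y":-0.5,"z":0.3,"yaw":0},{"x":0,"y":-0.6,"z":0.3,"yaw":0},{"x":0,"y":-0.5,"z":0,"yaw":0},{"x":0,"y":0,"z":0,"yaw":0},{"x":0,"y":0,"z":0,"yaw":0}]' 0
python3 - <<'E'
from h import *
st(); im=snap('wrist','w10.png');np.savez('w10.npz',mtx=im['mtx'],pose=im['pose'])
a=cv2.imread('pics/w10.png'); cv2.imwrite('pics/w10c.png',cv2.resize(a[80:280,220:420],None,fx=3,fy=3,interpolation=cv2.INTER_CUBIC))
E
```

```text
clock: 15.4
ee_pos: [0.5611, -0.0489, 0.2692]
orientation: [0.503, 0.496, 0.504, -0.497]
wrist_force: [0.2, 0.4, -0.6]
opening: 0.0853
t 15.4 tcp [ 0.5611 -0.0489  0.2692] jaw deg 0.82 tilt 1.0 open 0.0853 F [ 0.2  0.4 -0.6] j6 -0.31
```

View pics/w10c.png

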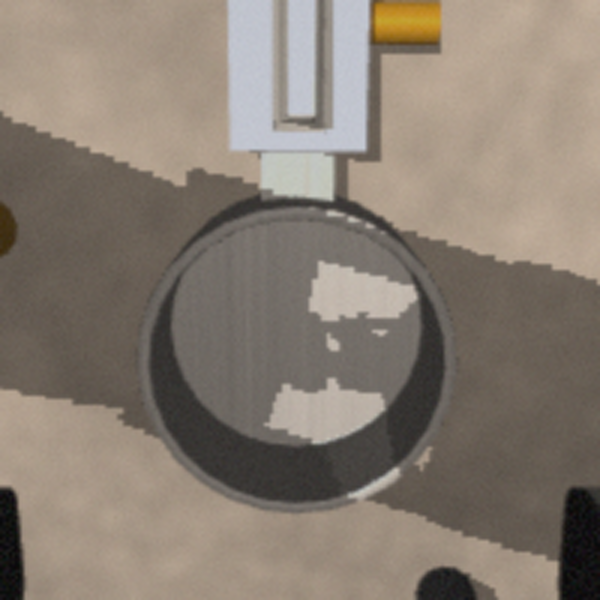

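```bash
python3 - <<'E'
from h import *
w=np.load('w10.npz');f=lambda c:np.array(c)/3+[220-1/3,80-1/3]
im=cv2.imread('pics/w10c.png')
for ctr in [(.5644,-.0788)]:
    for r,col in ((.06,(0,0,255)),(.055,(0,255,0))):
        q=np.array([(proj(w,(ctr[0]+r*np.cos(t),ctr[1]+r*np.sin(t),.065))-[220-1/3,80-1/3])*3 for t in np.linspace(0,6.283,200)])
        cv2.polylines(im,[q.round().astype(int)],True,col,1)
        print(r,q.min(0),q.max(0))
pts=[(139,357),(455,357),(297,511),(297,207)]
W=[atz(w,f(p),.065)[:2].round(4) for p in pts];print(W)
cv2.imwrite('pics/w10d.png',im)
E
```

```text
0.06 [137.61709821 205.52872418] [460.46038147 515.0904914 ]
0.055 [151.07158427 219.66056633] [446.96467145 503.32205751]
[array([ 0.505 , -0.0756]), array([ 0.6222, -0.0737]), array([ 0.5647, -0.1371]), array([ 0.5627, -0.0193])]
```

View pics/w10d.png

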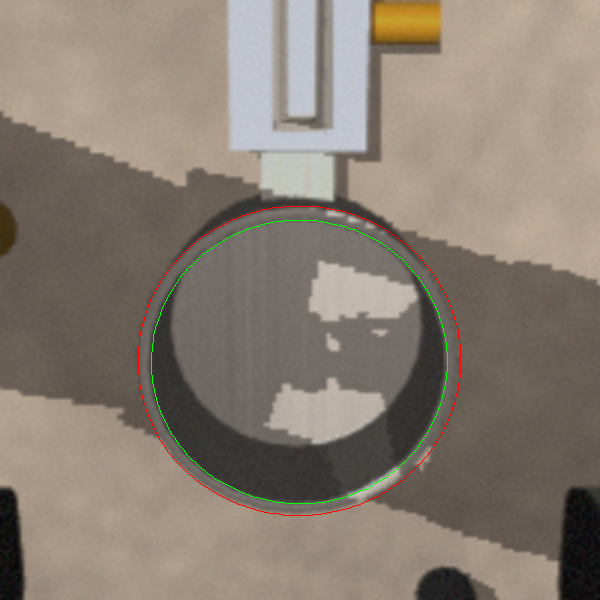

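```bash
python3 -m handwheel '[{"x":-0.055,"y":0.4,"z":0,"yaw":0},{"x":-0.055,"y":0.6,"z":0,"yaw":0},{"x":-0.055,"y":0.6,"z":0,"yaw":0},{"x":-0.055,"y":0.6,"z":0,"yaw":0},{"x":-0.055,"y":0.6,"z":-0.1,"yaw":0},{"x":-0.055,"y":0.6,"z":-0.2,"yaw":0},{"x":-0.055,"y":0.6,"z":-0.2,"yaw":0},{"x":-0.055,"y":0.6,"z":-0.2,"yaw":0},{"x":-0.055,"y":0.6,"z":-0.2,"yaw":0},{"x":-0.055,"y":0.45,"z":-0.2,"yaw":0},{"x":0,"y":0,"z":0,"yaw":0},{"x":0,"y":0,"z":0,"yaw":0}]' 0.2
python3 - <<'E'
from h import *
st(); im=snap('wrist','w11.png');np.savez('w11.npz',mtx=im['mtx'],pose=im['pose'])
a=cv2.imread('pics/w11.png'); cv2.imwrite('pics/w11c.png',cv2.resize(a[120:320,210:430],None,fx=3,fy=3,interpolation=cv2.INTER_CUBIC))
E
```

```text
clock: 16.95
ee_pos: [0.5284, 0.2897, 0.2046]
orientation: [0.504, 0.496, 0.504, -0.496]
wrist_force: [-0.1, 0.0, 0.0]
opening: 0.0684
t 16.95 tcp [0.5284 0.2897 0.2046] jaw deg 0.9 tilt 1.0 open 0.0684 F [-0.1  0.   0. ] j6 0.29
```

View pics/w11c.png

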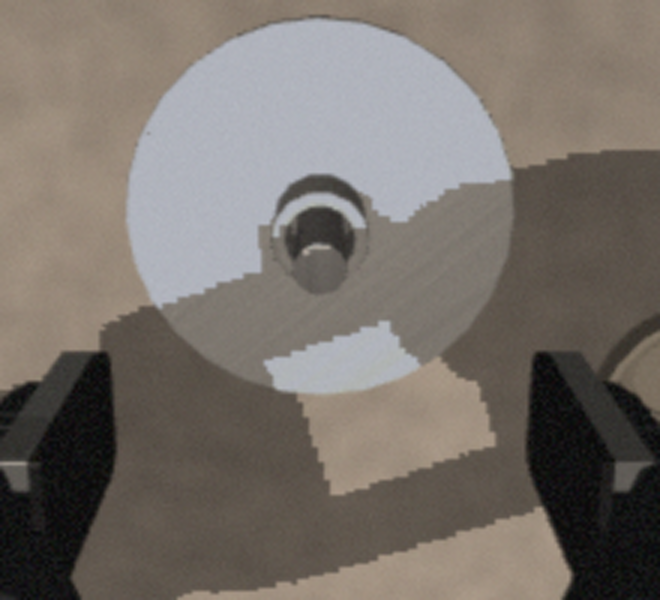

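```bash
python3 - <<'E'
from h import *
w=np.load('w11.npz');o=np.array([210-1/3,120-1/3]);f=lambda c:np.array(c)/3+o
print('stem',atz(w,f((321,268.5)),.077)[:2],'collar',atz(w,f((320.5,238)),.047)[:2])
im=cv2.imread('pics/w11c.png')
c=atz(w,f((321,268.5)),.077)[:2]
for r,z,col in ((.008,.077,(0,0,255)),(.016,.047,(0,255,0)),(.068,.019,(255,0,0))):
    q=np.array([(proj(w,(c[0]+r*np.cos(t),c[1]+r*np.sin(t),z))-o)*3 for t in np.linspace(0,6.283,200)])
    cv2.polylines(im,[q.round().astype(int)],True,col,1)
cv2.imwrite('pics/w11d.png',im)
E
```

```text
stem [0.52904245 0.27641937] collar [0.52885539 0.27673863]
```

View pics/w11d.png

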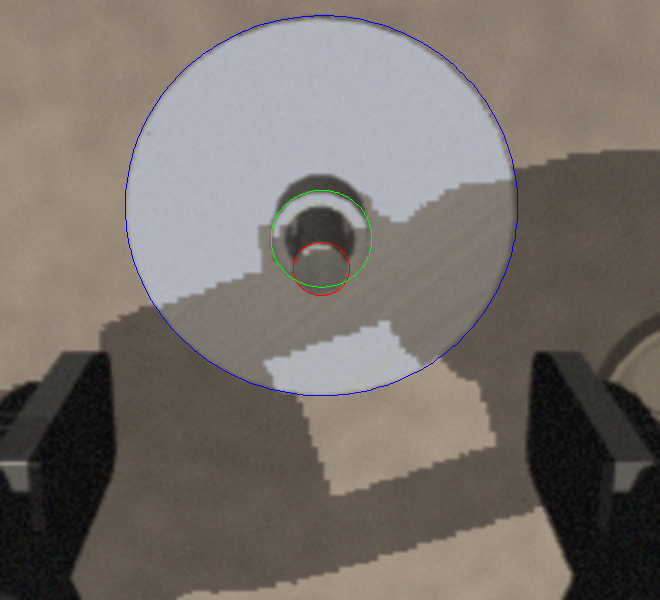

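```bash
python3 -m handwheel '[{"x":0.01,"y":-0.22,"z":0,"yaw":0},{"x":0,"y":0,"z":-0.4,"yaw":0},{"x":0,"y":0,"z":-0.5,"yaw":0},{"x":0,"y":0,"z":-0.5,"yaw":0},{"x":0,"y":0,"z":-0.4,"yaw":0},{"x":0,"y":0,"z":-0.2,"yaw":0},{"x":0,"y":0,"z":-0.12,"yaw":0},{"x":0,"y":0,"z":0,"yaw":0},{"x":0,"y":0,"z":0,"yaw":0}]'
python3 - <<'E'
from h import *
st(); im=snap('wrist','w12.png');np.savez('w12.npz',mtx=im['mtx'],pose=im['pose'])
a=cv2.imread('pics/w12.png'); cv2.imwrite('pics/w12c.png',cv2.resize(a[120:340,210:430],None,fx=2.7,fy=2.7,interpolation=cv2.INTER_CUBIC))
E
```

```text
clock: 18.12
ee_pos: [0.5301, 0.2765, 0.0785]
orientation: [0.504, 0.497, 0.503, -0.496]
wrist_force: [0.5, 0.3, -0.2]
opening: 0.0682
t 18.12 tcp [0.5301 0.2765 0.0785] jaw deg 0.83 tilt 1.0 open 0.0682 F [ 0.5  0.3 -0.2] j6 0.27
```

View pics/w12c.png

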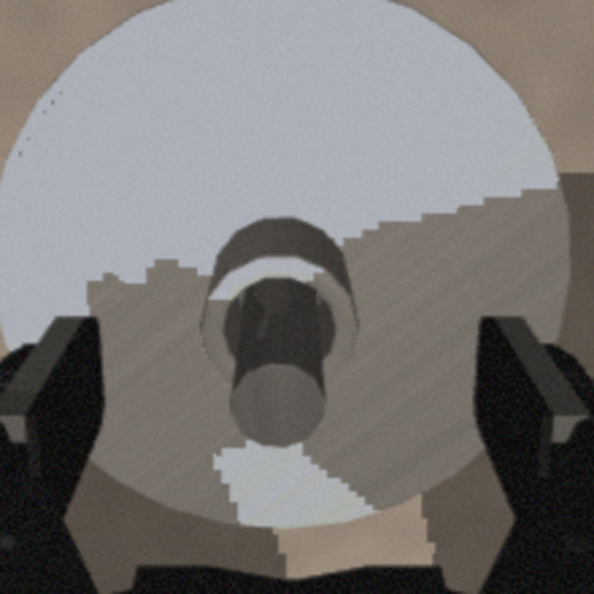

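```bash
python3 - <<'E'
from h import *
w=np.load('w12.npz');o=np.array([210-.3,120-.3]);f=lambda c:np.array(c)/2.7+o
print('stem',atz(w,f((278.5,403)),.077)[:2]); st()
E
```

```text
stem [0.52890167 0.27695255]
t 18.18 tcp [0.53   0.2766 0.0785] jaw deg 0.84 tilt 1.0 open 0.0685 F [-0.4 -0.   0. ] j6 0.27
```

```bash
python3 -m handwheel '[{"x":-0.02,"y":0,"z":-0.03,"yaw":0},{"x":0,"y":0,"z":0,"yaw":0}]'
python3 -m handwheel '[{"x":0,"y":0,"z":0,"yaw":0},{"x":0,"y":0,"z":0,"yaw":0},{"x":0,"y":0,"z":0,"yaw":0},{"x":0,"y":0,"z":0,"yaw":0},{"x":0,"y":0,"z":0,"yaw":0},{"x":0,"y":0,"z":0,"yaw":0}]' 1 80
python3 - <<'E'
from h import *
st()
E
```

```text
clock: 18.42
ee_pos: [0.528, 0.2765, 0.0758]
orientation: [0.504, 0.496, 0.504, -0.496]
wrist_force: [0.1, 0.0, 0.3]
opening: 0.0682
clock: 19.18
ee_pos: [0.5283, 0.2764, 0.0759]
orientation: [0.504, 0.496, 0.504, -0.496]
wrist_force: [0.2, -0.0, 3.3]
opening: 0.0131
t 19.18 tcp [0.5283 0.2764 0.0759] jaw deg 0.83 tilt 1.0 open 0.0131 F [ 0.2 -0.   3.3] j6 0.27
```

```bash
python3 - <<'E'
from h import *
im=snap('wrist','w13.png');np.savez('w13.npz',mtx=im['mtx'],pose=im['pose'])
a=cv2.imread('pics/w13.png'); cv2.imwrite('pics/w13c.png',cv2.resize(a[120:340,210:430],None,fx=2.7,fy=2.7,interpolation=cv2.INTER_CUBIC))
E
```

```text
(no output)
```

View pics/w13c.png

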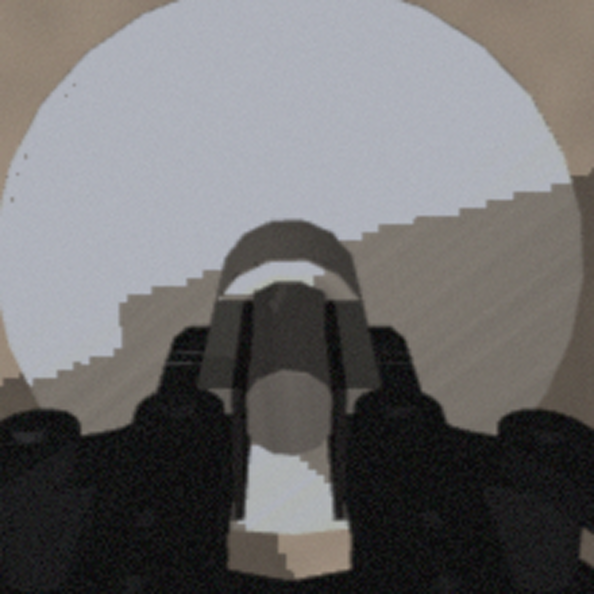

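```bash
python3 -m handwheel '[{"x":0,"y":0,"z":0.1,"yaw":0},{"x":0,"y":0,"z":0.2,"yaw":0},{"x":0,"y":0,"z":0.3,"yaw":0},{"x":0,"y":0,"z":0.4,"yaw":0},{"x":0,"y":0,"z":0.4,"yaw":0},{"x":0,"y":0,"z":0.4,"yaw":0},{"x":0,"y":0,"z":0.3,"yaw":0},{"x":0,"y":0,"z":0.1,"yaw":0},{"x":0,"y":0,"z":0,"yaw":0}]'
python3 - <<'E'
from h import *
st();im=snap('wrist','w14.png'); s=snap('side','s14.png');a=cv2.imread('pics/s14.png'); cv2.imwrite('pics/s14c.png',cv2.resize(a[60:260,220:420],None,fx=3,fy=3,interpolation=cv2.INTER_CUBIC))
E
```

```text
clock: 20.35
ee_pos: [0.5281, 0.2764, 0.2078]
orientation: [0.504, 0.496, 0.504, -0.496]
wrist_force: [-0.3, -0.7, -5.5]
opening: 0.0132
t 20.35 tcp [0.5281 0.2764 0.2078] jaw deg 0.83 tilt 1.0 open 0.0132 F [-0.3 -0.7 -5.5] j6 0.27
```

View pics/s14c.png

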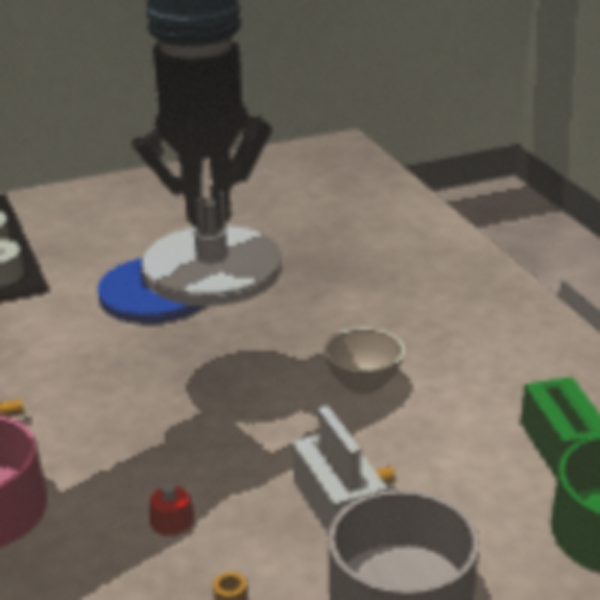

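View pics/w14.png

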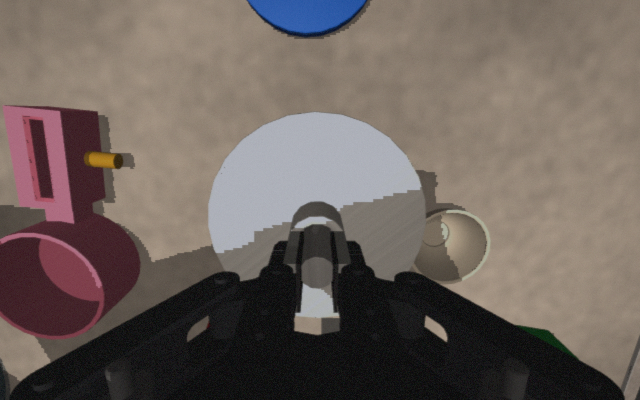

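```bash
python3 -m handwheel '[{"x":0.03,"y":-0.2,"z":0,"yaw":0},{"x":0.04,"y":-0.35,"z":0,"yaw":0},{"x":0.05,"y":-0.45,"z":0,"yaw":0},{"x":0.05,"y":-0.5,"z":0,"yaw":0},{"x":0.05,"y":-0.5,"z":0,"yaw":0},{"x":0.05,"y":-0.5,"z":0,"yaw":0},{"x":0.05,"y":-0.5,"z":0,"yaw":0},{"x":0.05,"y":-0.5,"z":0,"yaw":0},{"x":0.05,"y":-0.5,"z":0,"yaw":0},{"x":0.05,"y":-0.5,"z":0,"yaw":0},{"x":0.04,"y":-0.45,"z":0,"yaw":0},{"x":0.04,"y":-0.4,"z":0,"yaw":0},{"x":0.03,"y":-0.3,"z":0,"yaw":0},{"x":0.02,"y":-0.2,"z":0,"yaw":0},{"x":0,"y":-0.07,"z":0,"yaw":0},{"x":0,"y":0,"z":0,"yaw":0},{"x":0,"y":0,"z":0,"yaw":0}]'
python3 - <<'E'
from h import *
st()
E
```

```text
clock: 22.58
ee_pos: [0.5641, -0.0781, 0.2076]
orientation: [0.504, 0.496, 0.504, -0.496]
wrist_force: [0.2, 0.2, -5.7]
opening: 0.0132
t 22.57 tcp [ 0.5641 -0.0781  0.2076] jaw deg 0.88 tilt 1.0 open 0.0132 F [ 0.2  0.2 -5.7] j6 -0.36
```

```bash
python3 -m handwheel '[{"x":0,"y":-0.013,"z":-0.2,"yaw":0},{"x":0,"y":0,"z":-0.3,"yaw":0},{"x":0,"y":0,"z":-0.3,"yaw":0},{"x":0,"y":0,"z":-0.18,"yaw":0},{"x":0,"y":0,"z":0,"yaw":0},{"x":0,"y":0,"z":0,"yaw":0}]'
python3 - <<'E'
from h import *
st();im=snap('wrist','w15.png'); s=snap('side','s15.png');a=cv2.imread('pics/s15.png'); cv2.imwrite('pics/s15c.png',cv2.resize(a[130:290,270:430],None,fx=3.7,fy=3.7,interpolation=cv2.INTER_CUBIC))
E
```

```text
clock: 23.32
ee_pos: [0.5646, -0.0798, 0.1493]
orientation: [0.504, 0.497, 0.503, -0.496]
wrist_force: [1.0, -0.4, -5.1]
opening: 0.0136
t 23.32 tcp [ 0.5646 -0.0798  0.1493] jaw deg 0.83 tilt 1.0 open 0.0136 F [ 1.  -0.4 -5.1] j6 -0.36
```

View pics/s15c.png

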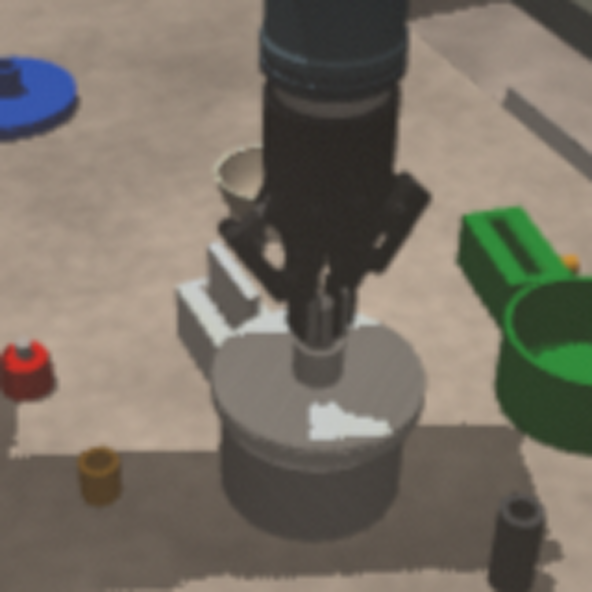

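View pics/w15.png

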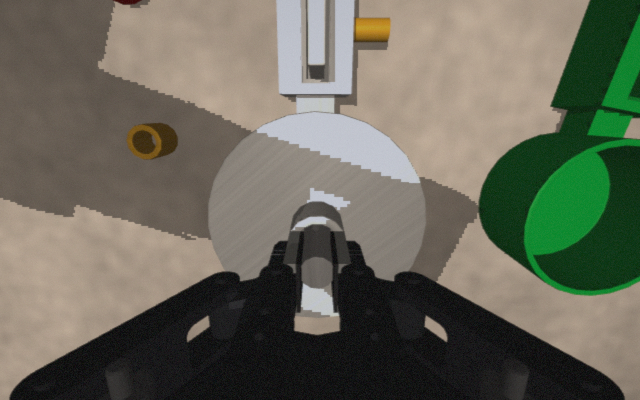

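```bash
python3 -m handwheel '[{"x":-0.01,"y":0.015,"z":-0.05,"yaw":0},{"x":0,"y":0,"z":-0.06,"yaw":0},{"x":0,"y":0,"z":-0.05,"yaw":0},{"x":0,"y":0,"z":0,"yaw":0}]'
```

```text
clock: 23.92
ee_pos: [0.5633, -0.0786, 0.1388]
orientation: [0.503, 0.496, 0.504, -0.496]
wrist_force: [-0.3, -0.4, -5.2]
opening: 0.0137
```

```bash
python3 -m handwheel '[{"x":0,"y":0,"z":-0.05,"yaw":0},{"x":0,"y":0,"z":-0.04,"yaw":0},{"x":0,"y":0,"z":-0.02,"yaw":0},{"x":0,"y":0,"z":0,"yaw":0}]'
```

```text
clock: 24.42
ee_pos: [0.5635, -0.0787, 0.1325]
orientation: [0.504, 0.496, 0.504, -0.496]
wrist_force: [-1.2, 0.7, -5.7]
opening: 0.0132
```

```bash
python3 -m handwheel '[{"x":0,"y":0,"z":-0.02,"yaw":0},{"x":0,"y":0,"z":-0.015,"yaw":0},{"x":0,"y":0,"z":0,"yaw":0}]'
```

```text
clock: 24.8
ee_pos: [0.5637, -0.0787, 0.131]
orientation: [0.504, 0.496, 0.504, -0.496]
wrist_force: [-2.6, 0.5, -1.1]
opening: 0.0131
```

```bash
python3 -m handwheel '[{"x":0,"y":0,"z":-0.012,"yaw":0},{"x":0,"y":0,"z":0,"yaw":0}]'
python3 -m handwheel '[{"x":0,"y":0,"z":0,"yaw":0},{"x":0,"y":0,"z":0,"yaw":0},{"x":0,"y":0,"z":0,"yaw":0},{"x":0,"y":0,"z":0,"yaw":0}]' 0.3 40
python3 - <<'E'
from h import *
st();im=snap('wrist','w16.png');np.savez('w16.npz',mtx=im['mtx'],pose=im['pose']); a=cv2.imread('pics/w16.png'); cv2.imwrite('pics/w16c.png',cv2.resize(a[100:320,200:440],None,fx=2.7,fy=2.7,interpolation=cv2.INTER_CUBIC));s=snap('side','s16.png');a=cv2.imread('pics/s16.png'); cv2.imwrite('pics/s16c.png',cv2.resize(a[130:290,270:430],None,fx=3.7,fy=3.7,interpolation=cv2.INTER_CUBIC))
E
```

```text
clock: 25.05
ee_pos: [0.5637, -0.0787, 0.1309]
orientation: [0.504, 0.496, 0.504, -0.496]
wrist_force: [-5.2, 0.6, 5.0]
opening: 0.0135
clock: 25.55
ee_pos: [0.5637, -0.0788, 0.1299]
orientation: [0.504, 0.496, 0.504, -0.496]
wrist_force: [-0.6, 0.5, 0.3]
opening: 0.0596
t 25.55 tcp [ 0.5637 -0.0788  0.1299] jaw deg 0.83 tilt 1.0 open 0.0596 F [-0.6  0.5  0.3] j6 -0.36
```

View pics/s16c.png

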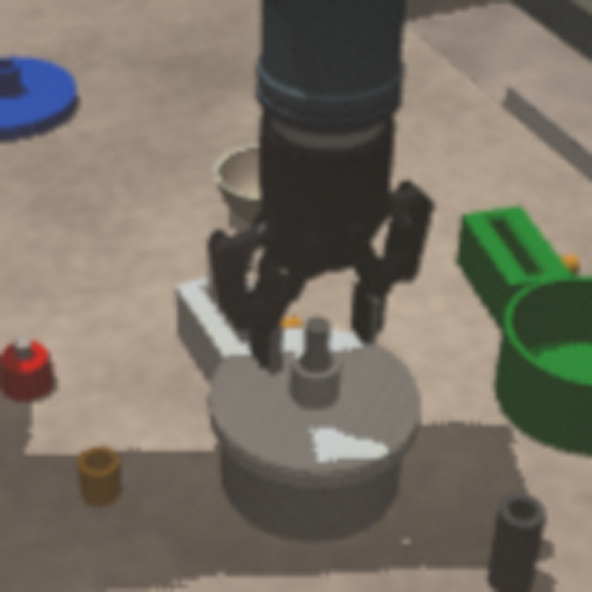

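View pics/w16c.png

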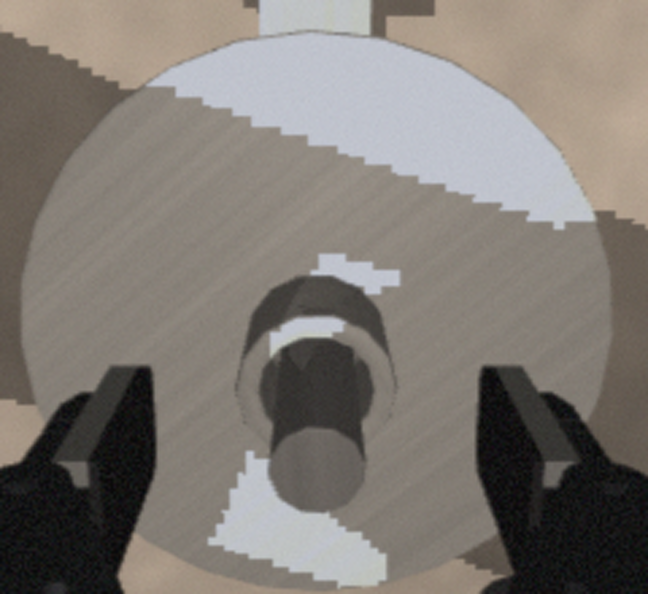

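```bash
python3 - <<'E'
from h import *
w=np.load('w16.npz');o=np.array([200-.3,100-.3]);k=2.7;f=lambda c:np.array(c)/k+o
im=cv2.imread('pics/w16c.png')
c=atz(w,f((317,470)),.132)[:2];print(c,atz(w,f((316,384)),.102)[:2])
for r,z,col in ((.008,.132,(0,0,255)),(.016,.102,(0,255,0)),(.068,.074,(255,0,0))):
    q=np.array([(proj(w,(c[0]+r*np.cos(t),c[1]+r*np.sin(t),z))-o)*k for t in np.linspace(0,6.283,200)])
    cv2.polylines(im,[q.round().astype(int)],True,col,1)
cv2.imwrite('pics/w16d.png',im)
E
```

```text
[ 0.56437447 -0.07856583] [ 0.56419684 -0.07734499]
```

View pics/w16d.png

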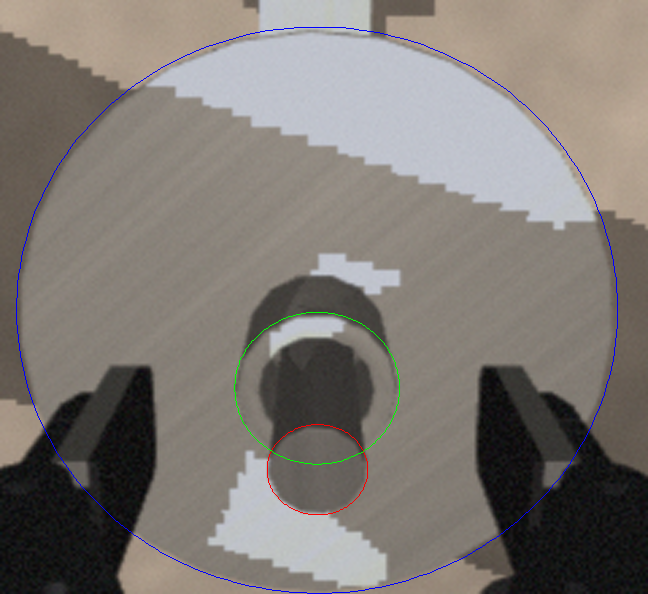

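```bash
python3 -m handwheel '[{"x":0.01,"y":0.01,"z":-0.15,"yaw":0},{"x":0,"y":0,"z":-0.15,"yaw":0},{"x":0,"y":0,"z":-0.1,"yaw":0},{"x":0,"y":0,"z":-0.06,"yaw":0},{"x":0,"y":0,"z":0,"yaw":0}]'
python3 - <<'E'
from h import *
st();im=snap('wrist','w17.png'); a=cv2.imread('pics/w17.png'); cv2.imwrite('pics/w17c.png',cv2.resize(a[100:320,200:440],None,fx=2.7,fy=2.7,interpolation=cv2.INTER_CUBIC))
E
```

```text
clock: 26.28
ee_pos: [0.564, -0.078, 0.1019]
orientation: [0.503, 0.496, 0.504, -0.496]
wrist_force: [0.0, 0.1, 0.4]
opening: 0.0595
t 26.27 tcp [ 0.564  -0.078   0.1019] jaw deg 0.83 tilt 1.0 open 0.0595 F [0.  0.1 0.4] j6 -0.36
```

View pics/w17c.png

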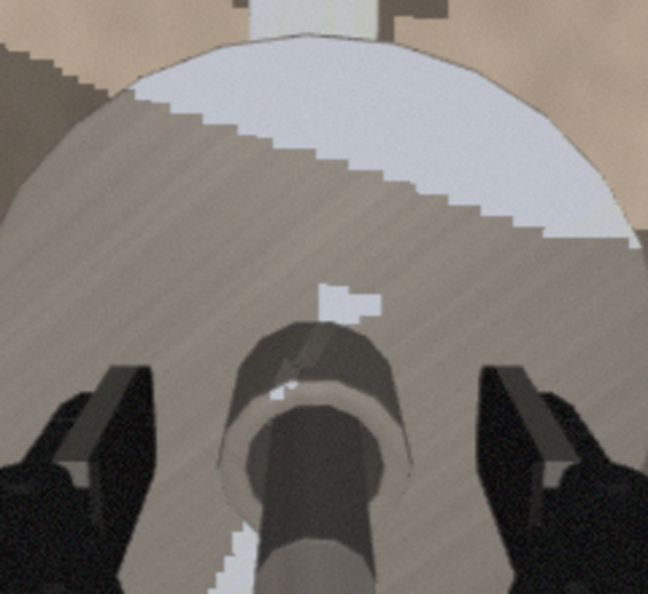

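```bash
python3 -m handwheel '[{"x":0,"y":0,"z":0,"yaw":0},{"x":0,"y":0,"z":0,"yaw":0},{"x":0,"y":0,"z":0,"yaw":0},{"x":0,"y":0,"z":0,"yaw":0},{"x":0,"y":0,"z":0,"yaw":0}]' 1 50
python3 - <<'E'
from h import *
st();im=snap('wrist','w18.png'); a=cv2.imread('pics/w18.png'); cv2.imwrite('pics/w18c.png',cv2.resize(a[100:340,200:440],None,fx=2.5,fy=2.5,interpolation=cv2.INTER_CUBIC))
E
```

```text
clock: 26.95
ee_pos: [0.5646, -0.0783, 0.1029]
orientation: [0.504, 0.497, 0.503, -0.496]
wrist_force: [0.5, 0.6, 5.1]
opening: 0.0301
t 26.95 tcp [ 0.5646 -0.0783  0.1029] jaw deg 0.83 tilt 1.0 open 0.0301 F [0.5 0.6 5.1] j6 -0.36
```

View pics/w18c.png

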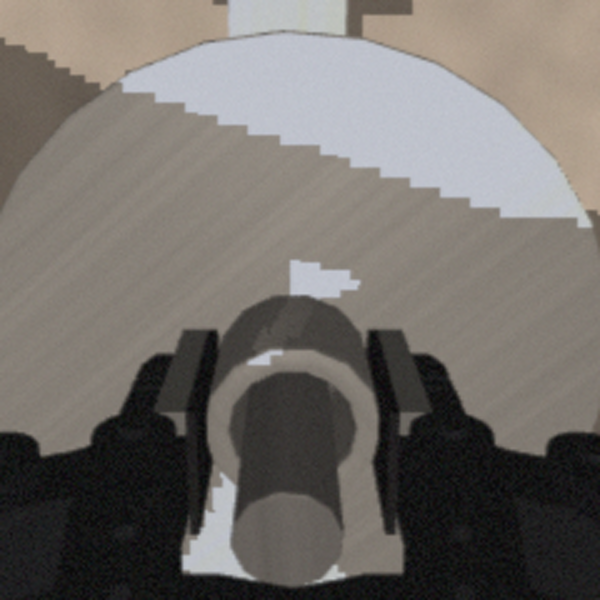

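```bash
python3 -m handwheel '[{"x":0,"y":0,"z":0.06,"yaw":0},{"x":0,"y":0,"z":0.1,"yaw":0},{"x":0,"y":0,"z":0.15,"yaw":0},{"x":0,"y":0,"z":0.15,"yaw":0},{"x":0,"y":0,"z":0,"yaw":0}]'
python3 - <<'E'
from h import *
st();im=snap('wrist','w19.png'); a=cv2.imread('pics/w19.png'); cv2.imwrite('pics/w19c.png',cv2.resize(a[100:340,200:440],None,fx=2.5,fy=2.5,interpolation=cv2.INTER_CUBIC))
s=snap('side','s19.png');a=cv2.imread('pics/s19.png'); cv2.imwrite('pics/s19c.png',cv2.resize(a[130:290,270:430],None,fx=3.7,fy=3.7,interpolation=cv2.INTER_CUBIC))
E
```

```text
clock: 27.62
ee_pos: [0.565, -0.0784, 0.1311]
orientation: [0.504, 0.497, 0.503, -0.496]
wrist_force: [0.1, -0.2, -2.3]
opening: 0.0304
t 27.62 tcp [ 0.565  -0.0784  0.1311] jaw deg 0.84 tilt 1.0 open 0.0304 F [ 0.1 -0.2 -2.3] j6 -0.36
```

View pics/w19c.png

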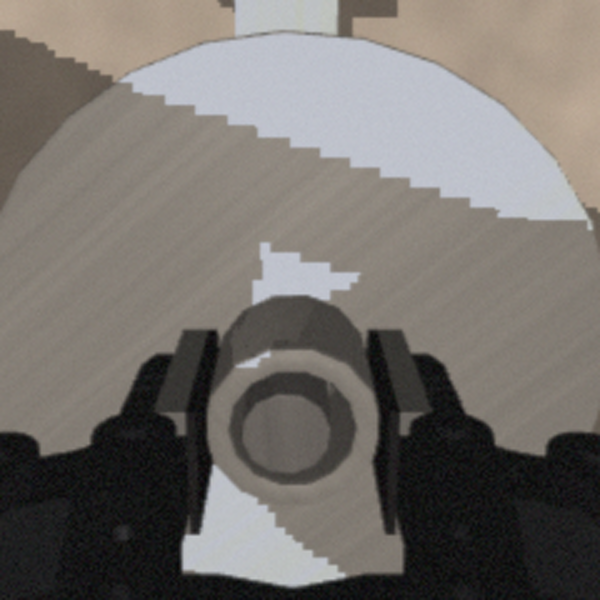

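View pics/s19c.png

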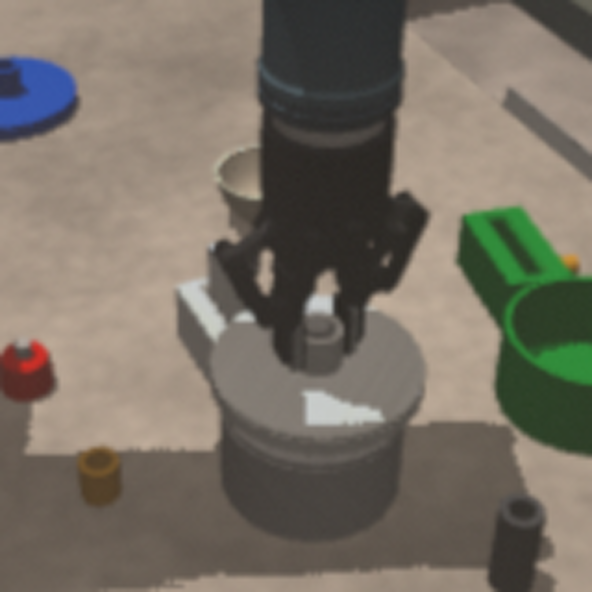

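Stem is passing cleanly through the collar; the cover alone is lifting (about 2 N). Continue up.

```bash
python3 -m handwheel '[{"x":-0.01,"y":0,"z":0.15,"yaw":0},{"x":0,"y":0,"z":0.2,"yaw":0},{"x":0,"y":0,"z":0.2,"yaw":0},{"x":0,"y":0,"z":0.3,"yaw":0},{"x":0,"y":0,"z":0.4,"yaw":0},{"x":0,"y":0,"z":0.4,"yaw":0},{"x":0,"y":0,"z":0.3,"yaw":0},{"x":0,"y":0,"z":0.1,"yaw":0},{"x":0,"y":0,"z":0,"yaw":0},{"x":0,"y":0,"z":0,"yaw":0}]'
python3 - <<'E'
from h import *
st();im=snap('wrist','w20.png'); 
s=snap('side','s20.png');a=cv2.imread('pics/s20.png'); cv2.imwrite('pics/s20c.png',cv2.resize(a[80:290,250:450],None,fx=2.8,fy=2.8,interpolation=cv2.INTER_CUBIC)); snap('top','t20.png')
E
```

```text
clock: 28.98
ee_pos: [0.563, -0.0779, 0.2517]
orientation: [0.503, 0.496, 0.504, -0.497]
wrist_force: [-0.3, -0.0, -2.2]
opening: 0.0297
t 28.98 tcp [ 0.563  -0.0779  0.2517] jaw deg 0.83 tilt 1.0 open 0.0297 F [-0.3 -0.  -2.2] j6 -0.36
```

View pics/s20c.png

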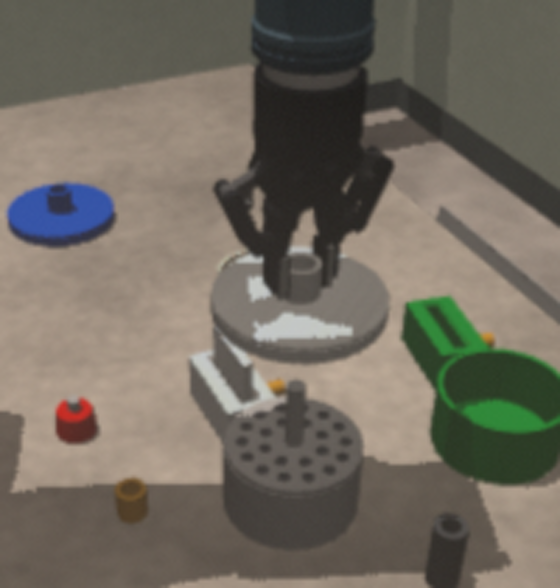

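View pics/w20.png

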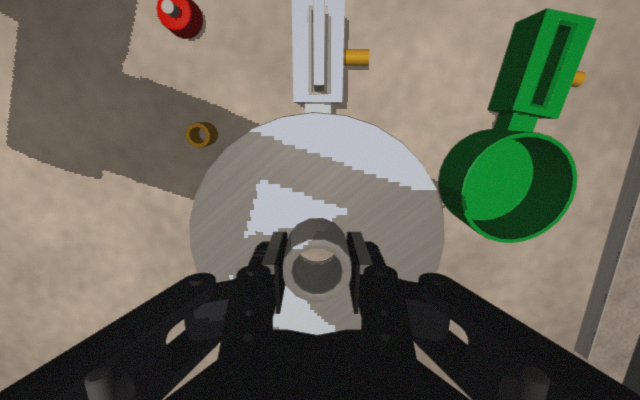

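```bash
python3 - <<'E'
from h import *
st(); print(ctrl.hand_in())
E
```

```text
t 29.12 tcp [ 0.5632 -0.078   0.2519] jaw deg 0.83 tilt 1.0 open 0.0297 F [-0.2 -0.1 -2.3] j6 -0.36
the job is handed in; nothing more can be done
None
```

The job is done and handed in at 29.1 s of the 58 s allowed; `ctrl.hand_in()` gave no verdict.

- **Panel:** I slid it into the grey station's drain box until it touched the slot floor. Contact came at about 11 N and at the height expected for fully home. I then let go, and the pictures show it standing upright.
- **Lids:** I carried the nested pair by the stem and lowered them onto the pot, with about 5 N of contact force just before I let go. The wrist-camera overlay agreed with a level, seated lid to about 1 mm; its disc circle drew about 3% large.
- **Cover:** I lifted it straight off by its collar. The final side view shows the perforated inner lid seated level. The cover is held level, its skirt about 0.207 m up against about 0.132 m for the stem top, and the 2.3 N load fits the cover alone.

The other things looked untouched in the views I checked. The first move call was refused for missing keys, so nothing moved then. The first top and side camera positions for the lid were up to about 16 mm off the wrist camera's. They depended on my hand-picked pixels, so I worked from the wrist camera. The gripper read 13 mm on the 16 mm stem, but the picture and the load showed a firm grip.

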